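# Stack a gift tower of tins on the ribbon-tying stand

## Task

Build the gift tower for ribbon tying: draw the three tins out of their sloping cradles and, keeping their lids up, stack them on the wooden tying stand, the largest first, then the medium, then the small one on top. Each tin must sit flat inside the rim of what is beneath it, long sides in line. Set the tins down, do not drop them; let go of the tower, and leave the other things on the table where they are.

Things in the scene. Friction and masses are not known exactly. Their poses are not given: they have to be found in the camera images.
- large_tin_centre (a point): The large tin: closed, dark red, 150 mm long (own x) x 66 wide (own y) x 46 high from underside to lid surface (own z, out of the lid), 0.36 kg. Raised rim on the lid, 5 mm high, 3 mm wide, flush with the sides; the recess inside, 144 x 60 mm, takes the next smaller tin. The point is its middle, 23 mm above the underside. Starts in its cradle: x runs up the slope away from the robot, z leans 30 degrees back to the robot.
- large_cradle: Fixed steel cradle of the large tin; origin on the table under its middle. Pocket sloping 30 degrees down towards the robot, walls 28 mm high, 3 mm thick, 3 mm clear of the tin; a 64 mm notch in the middle of each long wall lets a finger in, so the tin is gripped across its width and drawn out square to the slope. Which cradle stands where varies.
- medium_tin_centre (a point): The medium tin: closed, dark teal green, 136 mm long (own x) x 52 wide (own y) x 42 high from underside to lid surface (own z, out of the lid), 0.27 kg. Raised rim on the lid, 5 mm high, 3 mm wide, flush with the sides; the recess inside, 130 x 46 mm, takes the next smaller tin. The point is its middle, 21 mm above the underside. Starts in its cradle: x runs up the slope away from the robot, z leans 30 degrees back to the robot.
- medium_cradle: Fixed steel cradle of the medium tin; origin on the table under its middle. Pocket sloping 30 degrees down towards the robot, walls 28 mm high, 3 mm thick, 3 mm clear of the tin; a 64 mm notch in the middle of each long wall lets a finger in, so the tin is gripped across its width and drawn out square to the slope. Which cradle stands where varies.
- small_tin_centre (a point): The small tin: closed, gold-coloured, 122 mm long (own x) x 38 wide (own y) x 38 high from underside to lid surface (own z, out of the lid), 0.19 kg. Lid plain, no rim. The point is its middle, 19 mm above the underside. Starts in its cradle: x runs up the slope away from the robot, z leans 30 degrees back to the robot.
- small_cradle: Fixed steel cradle of the small tin; origin on the table under its middle. Pocket sloping 30 degrees down towards the robot, walls 28 mm high, 3 mm thick, 3 mm clear of the tin; a 64 mm notch in the middle of each long wall lets a finger in, so the tin is gripped across its width and drawn out square to the slope. Which cradle stands where varies.
- stand_seat (a point): Wooden ribbon-tying stand fixed to the table, 178 x 94 mm (own x and y), z up. The point is the centre of the flat floor of its recess, 22 mm above the table; the recess is 158 x 74 mm for the large tin (4 mm to spare on each side), inside a wooden rim 6 mm high and 10 mm wide which has a 26 mm ribbon slot in the middle of each side.
- timer: Bystander: white wind-up timer with red knob, 62 mm across, 48 mm high, between stand and cradles before the wire cutter. Origin at the centre of its underside.
- tape_roll: Bystander: roll of blue tape lying flat (stuck down), 92 mm across, 24 mm high, near the front of the table. Origin at the centre of its underside.
- marker: Bystander: black and white marker pen, 127 x 14 mm, lying before the cradles. Origin at the centre of its underside.
- white_bottle: Bystander: upright white squeeze bottle with red nozzle, 52 mm across, 174 mm high, behind the cradles. Origin at the centre of its underside.
- bench_scraper: Bystander: bench scraper with wooden grip, 124 x 154 x 24 mm, lying at the left. Origin at the centre of its underside.

How it is judged (in metres and radians):
On the way, in this order (a step that is already met when the one before it is completed fails the run):
1. the large tin sits flat in the recess of the tying stand (z of large_tin_centre in the frame of stand_seat between 0.021 and 0.025 m and horizontal distance between large_tin_centre and stand_seat below 0.0075 m and angle between the x axis of large_tin_centre and the x axis of stand_seat, either way round below 0.09 rad and angle between large_tin_centre's own z axis and vertical below 0.025 rad), for 0.2 s.
2. the medium tin sits flat inside the rim of the large tin's lid, the large tin still seated (all of step 1 and z of medium_tin_centre in the frame of large_tin_centre between 0.042 and 0.046 m and horizontal distance between medium_tin_centre and large_tin_centre below 0.0075 m and angle between the x axis of medium_tin_centre and the x axis of large_tin_centre, either way round below 0.09 rad and angle between medium_tin_centre's own z axis and vertical below 0.025 rad), for 0.2 s.
3. the small tin sits flat inside the rim of the medium tin's lid, both others still seated (all of step 2 and z of small_tin_centre in the frame of medium_tin_centre between 0.038 and 0.042 m and horizontal distance between small_tin_centre and medium_tin_centre below 0.0075 m and angle between the x axis of small_tin_centre and the x axis of medium_tin_centre, either way round below 0.09 rad and angle between small_tin_centre's own z axis and vertical below 0.025 rad), for 0.2 s.
At the end, for the whole second after the job is handed in: Large tin in the stand's recess, medium inside the large lid's rim, small inside the medium lid's rim: each at its seated height within 2 mm, level within 0.025 rad, centred within 7.5 mm and its long axis within 0.09 rad of what carries it (either way round); all let go (all of step 3); the robot touches nothing.
It fails at once if a bystander is pushed more than 25 mm or tipped over (distance of any of timer, marker, white_bottle, bench_scraper from where it was at the start of the episode above 0.025 m or angle between white_bottle's own z axis and vertical above 0.5 rad).
It fails at once if a tin is tipped more than 60 degrees, so that its sweets tumble (angle between any of large_tin_centre, medium_tin_centre, small_tin_centre's own z axis and vertical above 1.05 rad).
It fails at once if a tin is dropped: it falls free, touching nothing, from more than about 13 mm ((contact force between large_tin and anything else below 0.01 N and linear speed of large_tin above 0.5 m/s) or (contact force between medium_tin and anything else below 0.01 N and linear speed of medium_tin above 0.5 m/s) or (contact force between small_tin and anything else below 0.01 N and linear speed of small_tin above 0.5 m/s)).
It also fails if it takes over 72 s, if anything falls off the work surface, if the arm or the gripper's body presses on something with over 40 N, if the wrist force passes 120 N, or if a joint passes its speed limit or range.

## Robot

A 6-joint arm with a two-finger parallel gripper is mounted at the origin on a cart in front of the work surface, level with it; the furniture and walls round the work are solid. World frame = base frame: x ahead of the robot, y to its left, z up, the work surface at z = 0. Lengths are in m, angles in degrees, forces in N, time in s.
With the tool pointing down it reaches from about 0.4 to 0.825 m from the base axis. Payload 7 kg.
Tool frame: the origin (TCP) lies at the very end of the fingers, on their centre line; the grasp point (between the pads) lies 19 mm behind it; z points along the fingers, y is the direction in which the jaws open and shut (so a half turn about z gives the same grasp; the last joint's range is limited). The gripper opens to 88 mm and grips with 3 to 60 N. Pads are 19 mm wide; open, the fingers measure 130 mm over their backs; the gripper's body (78 mm by 193 mm) begins 47 mm behind the grasp point.
Start: joints at [-59.926, 20.546, 0.682, 0, -70.136, -16.507], TCP at [0.158, -0.656, 0.227] pointing down, gripper open.
Joint ranges: [-176.03, 176.03], [-82.01, 121.73], [-58.28, 71.71], [-173.87, 95.51], [-174.79, -0.11], [-173.66, 173.66]. Speed limits (degrees/s): [136.94, 136.94, 172.46, 180, 180, 180].

## Interface

Orientations are given as [roll, pitch, yaw] about the fixed x, y, z axes, in that order (R = Rz(yaw) Ry(pitch) Rx(roll)).
In Python, from plant import telemetry, snapshot, calibration, workorder gives the robot as it stands. The module is installed in compiled form; this text tells all that it offers.
- The arm moves only by the tool step_arm, never from a script. Its argument "plan" is text: rows parted by semicolons, each of 7 numbers parted by spaces: the finger opening in cm, from 0 to 8.76, then the shift along the tool's x, y, z in cm, then the turn, a rotation vector about the tool's x, y, z in degrees. A call has 1 to 12 rows; each row shifts and turns the commanded pose from where the row before left it, along the tool's axes as they then stand; what a row does not reach is not made up. A row lasts 1/12 s, in which the tool goes at most 41.7 mm and 7.16 degrees, less where a joint would pass 70% of its speed; a pose out of reach is approached as far as the arm can. A call with a gripper value outside its range is refused whole. The fingers move at their own pace and stop on an object; the grip force is fixed at half the most. Time passes only in rows, so rows that do not move let the fingers close. It gives the time, the measured TCP pose, the force and the opening at its end, in the units of the state.
- telemetry.get_obs(): the state, without advancing time (a new reading comes with each control period).
- snapshot(name): name is "scene" or "top" or "wrist"; returns the picture (480x640x3 uint8, blue, green, red); there is no depth.
- calibration(name): a dict with "K" (3x3 intrinsics, pixels), "k1" (the pictures are not rectified: a ray, as slopes to the right and down, at radius r is drawn at 1 + k1 r^2 times it, then the intrinsics apply), "camera_from_world" (4x4, takes a point from world to camera coordinates). Camera axes: x right, y up, looking along -z (the intrinsics and any distortion apply to the point x, -y, -z); pixel columns grow to the right and rows downward; lengths in m; the calibration is good to about 2 mm. A picture is of the moment at which its call begins: read the wrist's pose just before it. calibration takes no time and is no camera call; for the wrist camera it gives the pose at the moment of the call.
- workorder.close_job(): hands the job in, once; it reports no verdict.
The state is a dict: "clock": time; "joint_pos": joint angles; "qvel": joint speeds; "tau": joint torques, N m; "tool_pos": TCP position; "orientation": TCP orientation; "force": force on the tool from outside, world axes, zero at the start; "moment": the same for the moment, N m; "opening": finger opening in m.
Only numpy, scipy, OpenCV 4.12 (cv2) and the standard library are available. Lean on these libraries where they do the work, as an engineer would, in place of code of your own. Each camera call takes 0.05 s, during which the arm holds its last target.

## Working session

There is one attempt and no reset: what is moved stays moved. The work goes in short steps, Python scripts to look and compute and a tool call to move; the robot and the scene stay as the last step left them, time stands still between calls to the robot, and variables do not carry over. Pictures are saved under pics/ and viewed, and the job is handed in when it is done.

Besides the shell and the picture viewer there is one more tool, called after "Request:" as name(argument=value, ...) on one line, values as JSON. step_arm: Moves the arm, as the interface text tells. Its arguments: {"type":"object","properties":{"plan":{"type":"string"}},"required":["plan"]}

```bash
mkdir -p pics; python3 - <<'E'
from plant import telemetry, snapshot, calibration
import cv2,json
print(telemetry.get_obs())
for n in("scene","top","wrist"):
    c=calibration(n);cv2.imwrite(f"pics/{n}0.png",snapshot(n));print(n,c)
E
```

```text
{'clock': 0.0, 'joint_pos': array([-5.99278418e+01,  2.05900789e+01,  6.35098637e-01, -2.03589572e-02,
       -7.01363737e+01, -1.65073166e+01]), 'qvel': array([-0.05282637,  0.00374219,  0.00577909, -0.0768077 ,  0.14563192,
       -0.05321271]), 'tau': array([-9.62744116e-05, -5.82723212e+01,  2.93048126e+01,  6.99700847e+00,
        6.94215763e-03, -1.88081517e-04]), 'tool_pos': array([ 0.15818685, -0.65570573,  0.22564731]), 'orientation': array([ 1.79906973e+02, -7.60957251e-03, -1.66442085e+02]), 'force': array([ 1.01572719, -0.00143699,  0.77713918]), 'moment': array([-0.03250107, -0.04891483,  0.00488361]), 'opening': 0.0877491666640583}
scene {'K': array([[597.18647122,   0.        , 313.15961236],
       [  0.        , 597.18647122, 238.57923213],
       [  0.        ,   0.        ,   1.        ]]), 'k1': -0.03213056621922174, 'camera_from_world': array([[ 0.52507315, -0.8510486 ,  0.0038039 , -0.28086978],
       [ 0.44105181,  0.27593376,  0.85401046, -0.28581301],
       [-0.72785403, -0.44674024,  0.52024194, -1.17874825],
       [ 0.        ,  0.        ,  0.        , 
[... 332 characters left out ...]
5849, -0.50868595],
       [-0.16179172,  0.00401497,  0.98681676, -1.24058832],
       [ 0.        ,  0.        ,  0.        ,  1.        ]])}
wrist {'K': array([[334.56187528,   0.        , 319.24976473],
       [  0.        , 334.56187528, 244.60928422],
       [  0.        ,   0.        ,   1.        ]]), 'k1': 0.02106395297641907, 'camera_from_world': array([[-2.34095458e-01,  9.72213522e-01,  4.28277482e-04,
         6.74529765e-01],
       [-9.35262497e-01, -2.25077829e-01, -2.73173997e-01,
         3.34224154e-02],
       [-2.65487058e-01, -6.43493439e-02,  9.61964544e-01,
        -3.89079512e-01],
       [ 0.00000000e+00,  0.00000000e+00,  0.00000000e+00,
         1.00000000e+00]])}
```

View pics/top0.png

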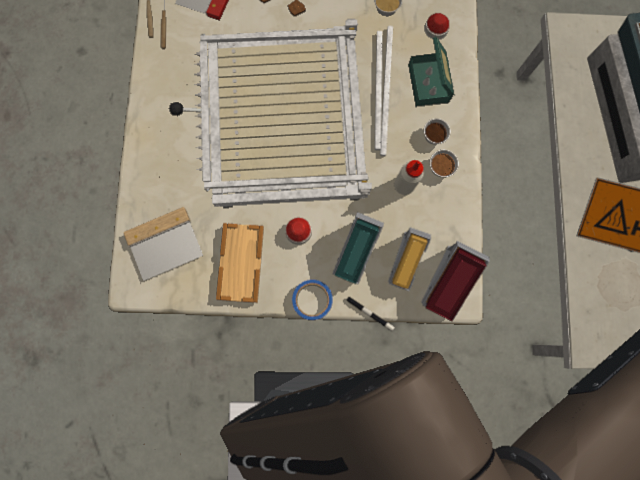

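View pics/scene0.png

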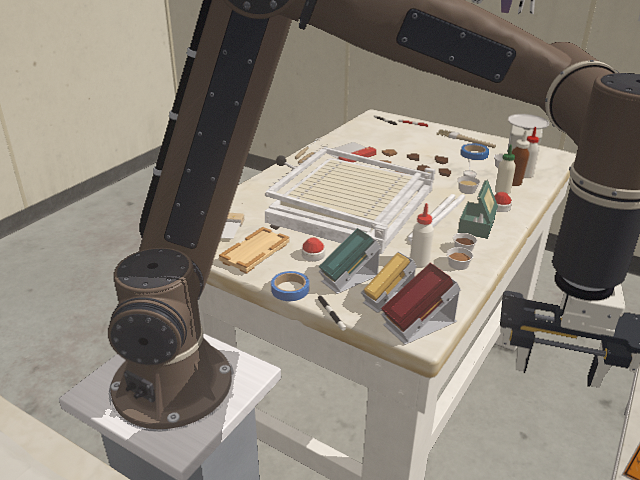

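View pics/wrist0.png

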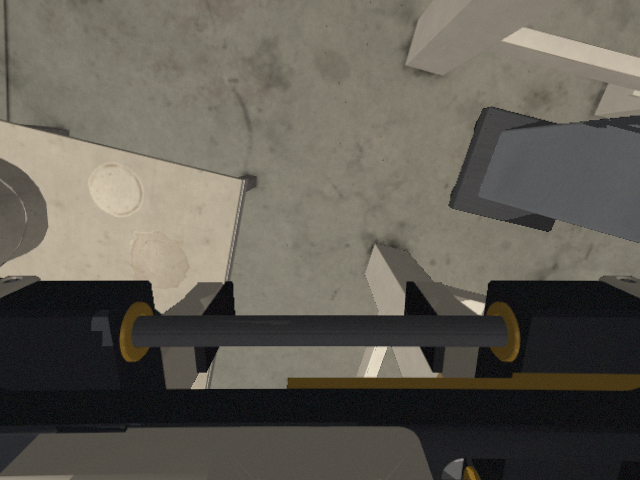

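```bash
python3 - <<'E'
import cv2
t=cv2.imread("pics/top0.png");s=cv2.imread("pics/scene0.png")
def crop(im,x0,y0,w,h,k,n):
    c=cv2.resize(im[y0:y0+h,x0:x0+w],None,fx=k,fy=k,interpolation=cv2.INTER_CUBIC)
    for i in range(0,w,10):
        cv2.putText(c,str(x0+i),(i*k,8),0,.3,(0,0,255));cv2.line(c,(i*k,0),(i*k,3),(0,0,255))
    for i in range(0,h,10):
        cv2.putText(c,str(y0+i),(0,i*k),0,.3,(0,0,255))
    cv2.imwrite(n,c)
crop(t,330,205,160,120,5,"pics/tc1.png")
crop(t,200,205,160,120,5,"pics/tc2.png")
crop(s,310,220,160,120,5,"pics/sc1.png")
crop(s,210,210,120,100,6,"pics/sc2.png")
E
```

```text
(no output)
```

View pics/tc1.png

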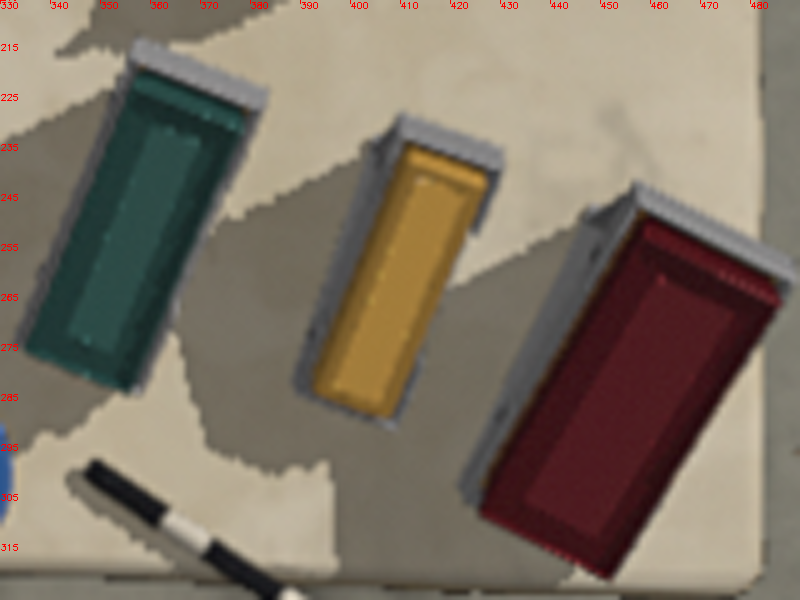

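View pics/tc2.png

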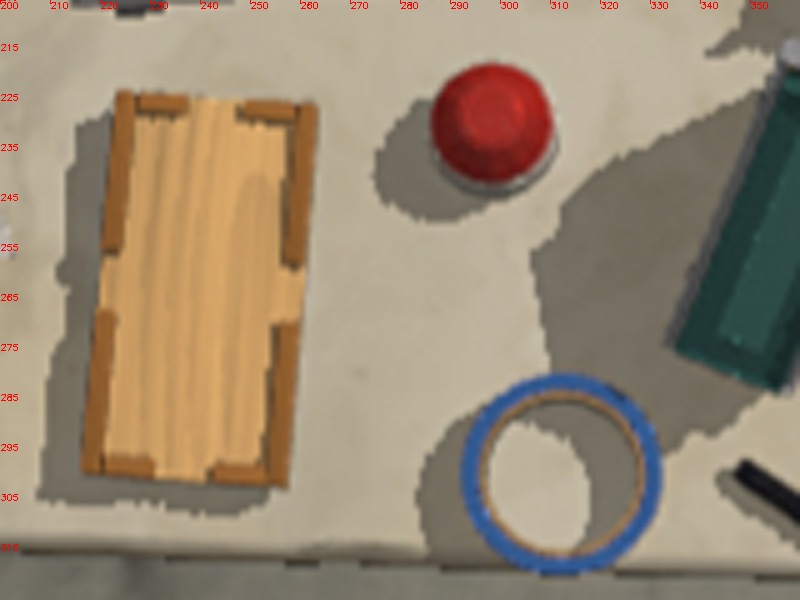

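View pics/sc1.png

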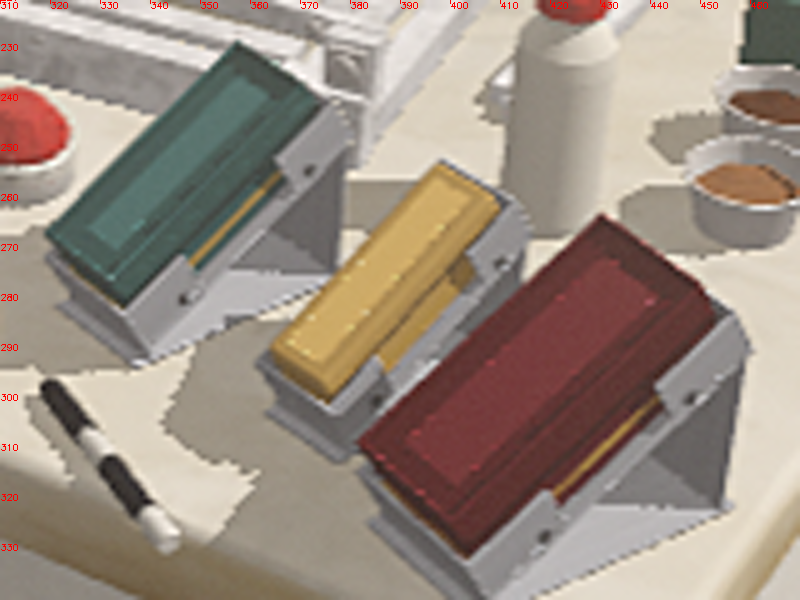

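View pics/sc2.png

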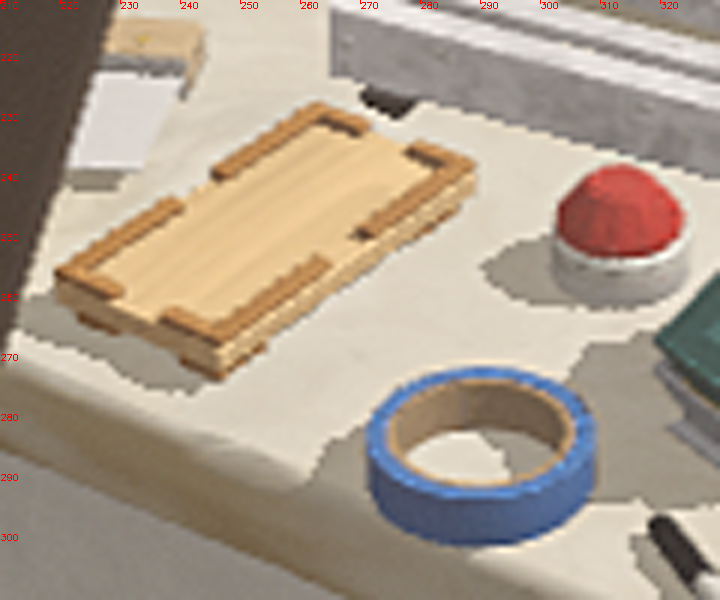

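```bash
cat > h.py <<'E'
import numpy as np, cv2
from scipy.optimize import least_squares
from scipy.spatial.transform import Rotation as Rn
from scipy.linalg import logm,expm
from plant import telemetry, snapshot, calibration, workorder
def proj(c,P):
    P=np.atleast_2d(P);M=c["camera_from_world"];q=P@M[:3,:3].T+M[:3,3]
    x=q[:,0]/-q[:,2];y=-q[:,1]/-q[:,2]
    s=1+c["k1"]*(x*x+y*y);K=c["K"]
    return np.c_[K[0,0]*x*s+K[0,2],K[1,1]*y*s+K[1,2]]
def objR(yaw,tilt): return Rn.from_euler("z",yaw).as_matrix()@Rn.from_euler("y",-tilt).as_matrix()
DIM=dict(L=(.150,.066,.046,5e-3),M=(.136,.052,.042,5e-3),S=(.122,.038,.038,0))
def corners(k):
    l,w,h,r=DIM[k]; z=h/2+r
    return np.array([[l/2,w/2,z],[l/2,-w/2,z],[-l/2,w/2,z],[-l/2,-w/2,z]])  # FL FR NL NR
def tool(o=None):
    o=o or telemetry.get_obs()
    T=np.eye(4);T[:3,:3]=Rn.from_euler("xyz",o["orientation"],degrees=True).as_matrix();T[:3,3]=o["tool_pos"];return T
def mk(R,p):
    T=np.eye(4);T[:3,:3]=R;T[:3,3]=p;return T
def rel(T0,T1,n):
    "n equal rows (shift cm, then turn deg) from T0 to T1"
    D=np.linalg.inv(T0)@T1
    S=np.real(expm(logm(D)/n)); 
    return np.r_[S[:3,3]*100,Rn.from_matrix(S[:3,:3]).as_rotvec(degrees=True)]
E
cat > fit.py <<'E'
from h import *
ct,cs=calibration("top"),calibration("scene")
P=dict(
M=([(357.6,219.4),(380,226.6),(334.4,275.4),(357,283.2)],[(357.6,228.4),(375,239.6),(319.4,266.6),(335,281.4)]),
S=([(411.6,233.6),(428,240.6),(392.6,282.6),(408,289)],[(398,252),(411.4,260.6),(363.6,290.4),(375,300.6)]),
L=([(459.6,248),(486.4,265),(426,307.4),(452,321)],[(430,262.6),(454.4,281.6),(382,308),(403.6,331.6)]),
D=([(223.4,223),(263.4,226),(216.6,299),(257.4,302.4)],[(263.7,226.7),(289.7,237.5),(219.2,255.3),(246.3,267.5)]))
for k,(a,b) in P.items():
    a=np.array(a)-.4;b=np.array(b)-.4
    if k=="D":
        C=np.array([[1,1,0],[1,-1,0],[-1,1,0],[-1,-1,0]])*[.089,.047,0]+[0,0,.006];t=0
        f=lambda v:np.r_[(proj(ct,C@objR(v[3],0).T+v[:3])-a).ravel(),(proj(cs,C@objR(v[3],0).T+v[:3])-b).ravel(),0]
    else:
        C=corners(k)
        f=lambda v:np.r_[(proj(ct,C@objR(v[3],np.pi/6).T+v[:3])-a).ravel(),(proj(cs,C@objR(v[3],np.pi/6).T+v[:3])-b).ravel()]
    r=least_squares(f,[.45,0,.05,-.2],loss="soft_l1")
    print(k,r.x[:3].round(4),np.degrees(r.x[3]).round(2));print(f(r.x)[:8].round(1),f(r.x)[8:].round(1))
c=calibration("wrist")["camera_from_world"];T=tool();print((np.linalg.inv(T)@np.linalg.inv(c)).round(4))
E
python3 fit.py
```

```text
M [ 0.4962 -0.1289  0.0619] -21.38
[-0.6  0.5 -0.4  2.1  1.2 -1.4  0.3 -0.6] [ 1.2  0.9 -2.  -1.4  1.   1.9 -1.1 -2.9]
S [ 0.473  -0.2445  0.0582] -19.65
[ 0.2  0.8  0.3 -0.3 -0.5  0.1  0.1 -0.5] [ 0.2  1.2 -1.3 -0.4  0.2  0.6  0.2 -1.8]
L [ 0.4218 -0.3442  0.0655] -26.68
[-0.5  2.5  0.6 -0.5  0.  -0.3  0.7 -0.4] [ 1.7  2.6 -1.9 -1.6  0.4  3.3 -2.  -3.5]
D [0.4671 0.1384 0.0207] -3.63
[ 0.2 -0.5  0.6 -0.7 -0.5  0.5  0.   0.1] [-0.8  0.3  0.3 -0.2 -0.6  0.2  0.3 -0.   0. ]
[[-4.000e-04  9.619e-01  2.733e-01  7.450e-02]
 [ 1.000e+00  1.000e-04  1.100e-03  1.000e-04]
 [ 1.100e-03  2.733e-01 -9.619e-01 -1.574e-01]
 [ 0.000e+00  0.000e+00  0.000e+00  1.000e+00]]
```

```bash
cat >> h.py <<'E'
FL=np.diag([-1.,1,-1])
def tinpose(x,y,z,yaw,tilt=30): return mk(objR(np.radians(yaw),np.radians(tilt)),[x,y,z])
def show(T1,n,T0=None):
    T0=tool() if T0 is None else T0
    r=rel(T0,T1,n);r=np.r_[r[:3].round(2),r[3:].round(2)]
    print(n,"x",*r)
    T=T0.copy();S=mk(Rn.from_rotvec(r[3:],degrees=True).as_matrix(),r[:3]/100);pts=[]
    for i in range(n): T=T@S;pts.append(T[:3,3].round(3))
    print("path",*[tuple(map(float,p)) for p in pts[::max(1,n//4)]]);
    D=np.linalg.inv(T)@T1
    print("rem cm",(D[:3,3]*100).round(2),"deg",Rn.from_matrix(D[:3,:3]).as_rotvec(degrees=True).round(2))
def pre(tin,h,dx=0,dy=0):
    "tool pose with TCP h above tin centre along its z, shifted along tin x,y"
    return tin@mk(FL,[dx,dy,h])
E
python3 - <<'E'
from h import *
t=tinpose(.4218,-.3442,.0655,-26.68)
G=pre(t,.128,.025);print(G.round(3))
show(G,14);show(G,12)
E
```

```text
[[-0.774  0.449  0.447  0.384]
 [ 0.389  0.894 -0.225 -0.325]
 [-0.5    0.    -0.866  0.189]
 [ 0.     0.     0.     1.   ]]
14 x -1.35 2.56 0.53 0.76 -2.06 2.81
path (0.165, -0.628, 0.221) (0.196, -0.546, 0.206) (0.24, -0.471, 0.195) (0.295, -0.402, 0.188) (0.36, -0.343, 0.187)
rem cm [-0.01  0.02  0.  ] deg [-0.03  0.07 -0.05]
12 x -1.59 2.98 0.62 0.88 -2.4 3.27
path (0.167, -0.623, 0.22) (0.205, -0.529, 0.203) (0.26, -0.443, 0.191) (0.33, -0.368, 0.187)
rem cm [-0.04 -0.   -0.01] deg [0.05 0.01 0.03]
```

Request:
step_arm(plan="8.76 -1.59 2.98 0.62 0.88 -2.4 3.27;8.76 -1.59 2.98 0.62 0.88 -2.4 3.27;8.76 -1.59 2.98 0.62 0.88 -2.4 3.27;8.76 -1.59 2.98 0.62 0.88 -2.4 3.27;8.76 -1.59 2.98 0.62 0.88 -2.4 3.27;8.76 -1.59 2.98 0.62 0.88 -2.4 3.27;8.76 -1.59 2.98 0.62 0.88 -2.4 3.27;8.76 -1.59 2.98 0.62 0.88 -2.4 3.27;8.76 -1.59 2.98 0.62 0.88 -2.4 3.27;8.76 -1.59 2.98 0.62 0.88 -2.4 3.27;8.76 -1.59 2.98 0.62 0.88 -2.4 3.27;8.76 -1.59 2.98 0.62 0.88 -2.4 3.27")

```text
clock: 1.15
tool_pos: [0.3546, -0.3501, 0.1878]
orientation: [-178.5, 27.4, 156.9]
force: [-0.8, -1.0, 0.4]
opening: 0.0878
```

Request:
step_arm(plan="8.76 0 0 0 0 0 0;8.76 0 0 0 0 0 0")

```text
clock: 1.32
tool_pos: [0.3535, -0.3506, 0.187]
orientation: [-178.3, 27.2, 157.3]
force: [0.8, -0.2, 0.0]
opening: 0.0877
```

```bash
cat > snap.py <<'E'
import sys
from h import *
n=sys.argv[1];T=tool();c=calibration("wrist");im=snapshot("wrist")
cv2.imwrite(f"pics/{n}.png",im);np.save(f"pics/{n}.npy",c["camera_from_world"]);np.save(f"pics/{n}_T.npy",T)
o=telemetry.get_obs();print(o["clock"],T[:3,3].round(4),o["orientation"].round(2),o["joint_pos"].round(1))
E
python3 snap.py w1
```

```text
1.3667 [ 0.3535 -0.3506  0.187 ] [-178.33   27.24  157.2 ] [-19.9  -9.4 -47.8   7.2 -24.7 -99.1]
```

View pics/w1.png

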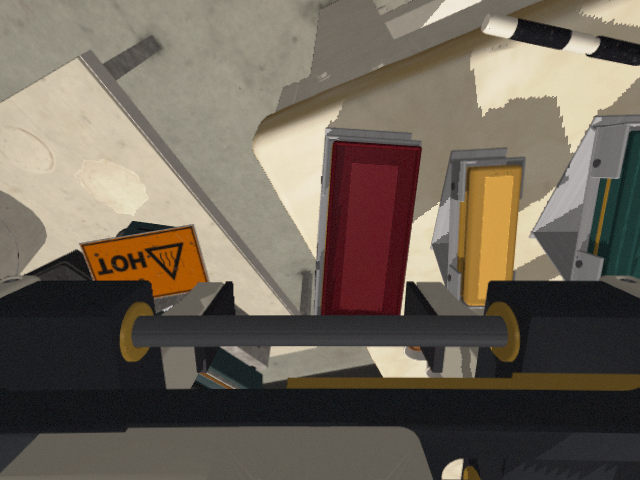

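```bash
cat > crop.py <<'E'
import sys,cv2
n,x0,y0,w,h,k,o=sys.argv[1:];x0,y0,w,h,k=map(int,(x0,y0,w,h,k))
c=cv2.resize(cv2.imread(f"pics/{n}.png")[y0:y0+h,x0:x0+w],None,fx=k,fy=k,interpolation=cv2.INTER_CUBIC)
for i in range(0,w,10): cv2.putText(c,str(x0+i),(i*k,8),0,.3,(255,255,0));cv2.line(c,(i*k,0),(i*k,3),(255,255,0))
for i in range(0,h,10): cv2.putText(c,str(y0+i),(0,i*k+4),0,.3,(255,255,0));cv2.line(c,(0,i*k),(4,i*k),(255,255,0))
cv2.imwrite(f"pics/{o}.png",c)
E
python3 crop.py w1 300 120 140 120 5 w1a;python3 crop.py w1 300 210 140 120 5 w1b
```

```text
(no output)
```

View pics/w1a.png

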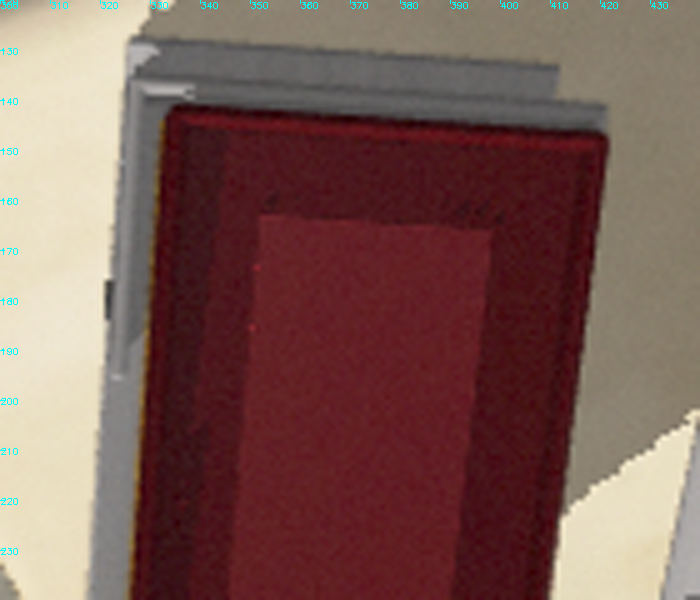

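View pics/w1b.png

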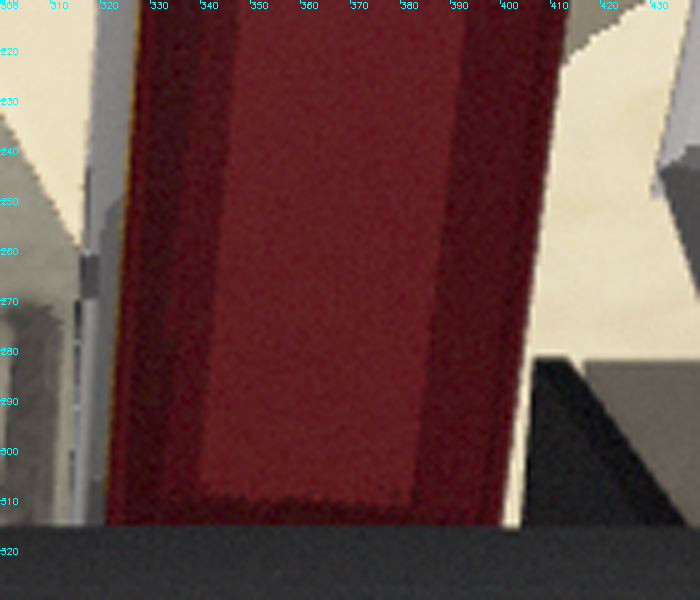

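```bash
python3 - <<'E'
from h import *
t=tinpose(.4218,-.3442,.0655,-26.68)
show(pre(t,.14,.05),6)
E
```

```text
6 x -0.67 0.59 -0.11 0.03 -0.45 0.57
path (0.361, -0.348, 0.191) (0.368, -0.345, 0.195) (0.376, -0.342, 0.199) (0.383, -0.338, 0.203) (0.39, -0.335, 0.207) (0.398, -0.332, 0.212)
rem cm [-0.01  0.03 -0.  ] deg [ 0.01 -0.01  0.02]
```

Request:
step_arm(plan="8.76 -0.67 0.59 -0.11 0.03 -0.45 0.57;8.76 -0.67 0.59 -0.11 0.03 -0.45 0.57;8.76 -0.67 0.59 -0.11 0.03 -0.45 0.57;8.76 -0.67 0.59 -0.11 0.03 -0.45 0.57;8.76 -0.67 0.59 -0.11 0.03 -0.45 0.57;8.76 -0.67 0.59 -0.11 0.03 -0.45 0.57;8.76 0 0 0 0 0 0;8.76 0 0 0 0 0 0")

```text
clock: 2.03
tool_pos: [0.3976, -0.3338, 0.2117]
orientation: [-180.0, 30.0, 153.2]
force: [-0.3, -0.4, 0.3]
opening: 0.0874
```

```bash
python3 snap.py w2
```

```text
2.0833 [ 0.3976 -0.3338  0.2117] [179.99  29.97 153.15] [ -14.4  -10.5  -49.8   16.5  -22.2 -116.2]
```

View pics/w2.png

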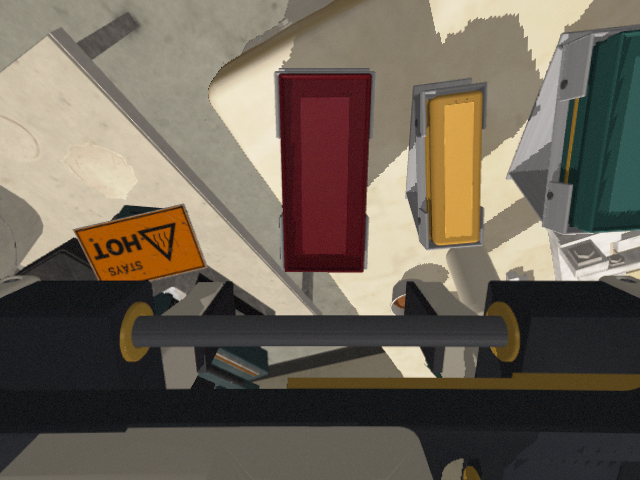

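```bash
python3 crop.py w2 265 60 120 110 6 w2a;python3 crop.py w2 265 185 120 95 6 w2b
```

```text
(no output)
```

View pics/w2a.png

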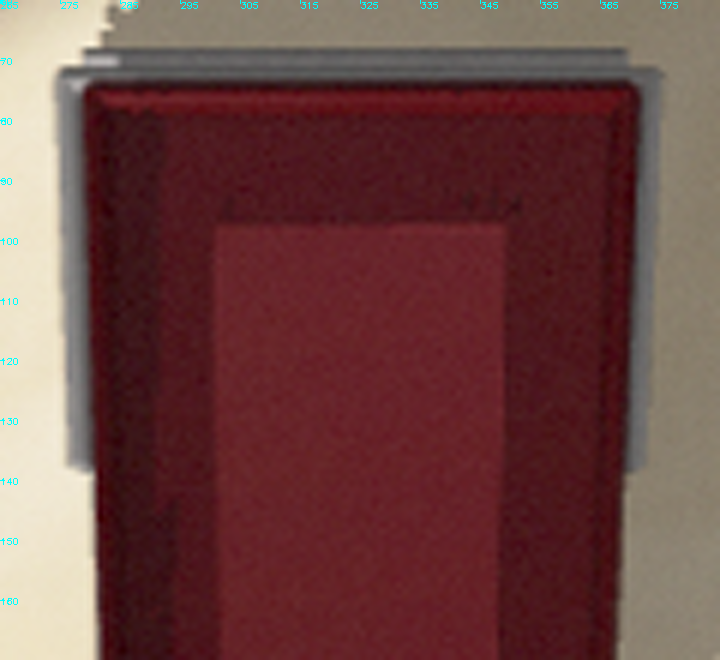

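View pics/w2b.png

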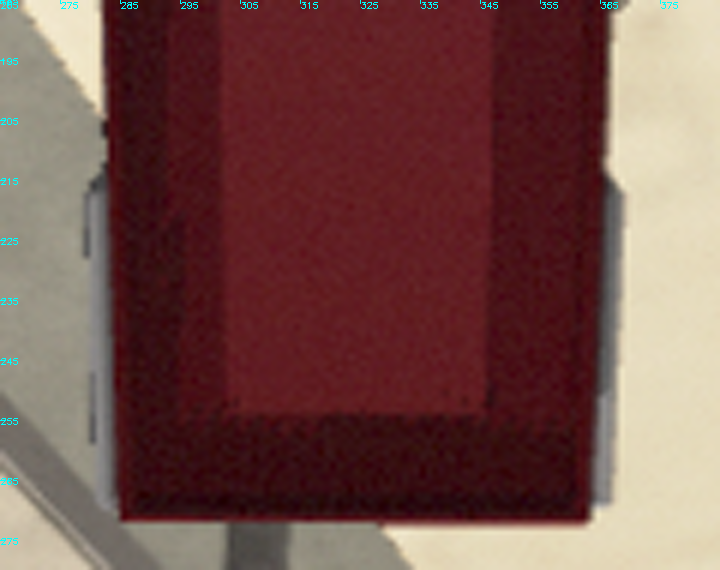

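```bash
cat >> h.py <<'E'
def fitw(k,name,pix,tilt=30,x0=None,free_z=True):
    "pix order: image near-left, near-right, far-left, far-right (tin x-y-, x-y+, x+y-, x+y+)"
    c=dict(calibration("wrist"));c["camera_from_world"]=np.load(f"pics/{name}.npy")
    l,w,h,r=DIM[k];z=h/2+r
    C=np.array([[-l/2,-w/2,z],[-l/2,w/2,z],[l/2,-w/2,z],[l/2,w/2,z]]);p=np.array(pix,float);ok=~np.isnan(p[:,0])
    f=lambda v:(proj(c,C@tinpose(*v[:4],tilt)[:3,:3].T+v[:3])-p)[ok].ravel()
    r=least_squares(f,x0,x_scale=[.01,.01,.01,1]);print(k,r.x.round(4),"res",f(r.x).round(1));return r.x
E
python3 - <<'E'
from h import *
v=fitw("L","w2",[(279.2,74.2),(371.3,74.2),(285,271.8),(363.3,271.8)],x0=[.42,-.344,.065,-26.7])
E
python3 crop.py w2 405 75 90 100 7 w2c;python3 crop.py w2 405 170 90 85 7 w2d
```

```text
L [  0.4198  -0.3411   0.0701 -26.8834] res [-0.2  0.   0.2  0.1 -0.1 -0.1  0.2 -0. ]
```

View pics/w2c.png

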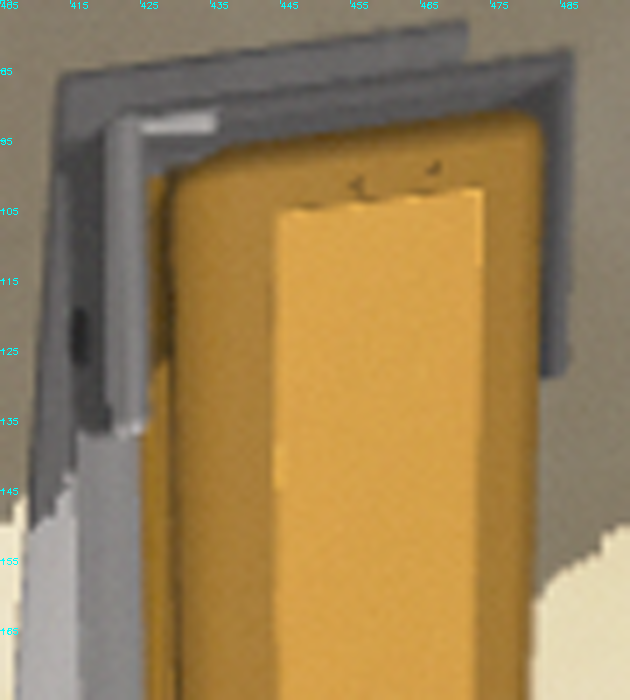

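View pics/w2d.png

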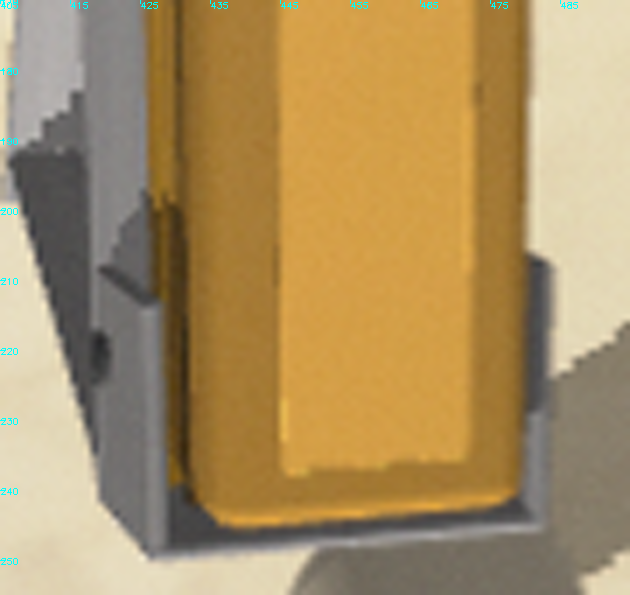

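```bash
python3 - <<'E'
from h import *
v=fitw("S","w2",[(429.1,96.7),(482,90.3),(432.4,245),(479.1,241)],x0=[.47,-.244,.058,-19.7])
T=tinpose(*v);c=dict(calibration("wrist"));c["camera_from_world"]=np.load("pics/w2.npy")
for y in(-.019,-.022,-.025):
  for z in (19,9,3,-3,-9,-13,-19):
    print(y,z+19,proj(c,(T@[0,y,z/1000,1])[:3]).round(1)[0],end=' ')
  print()
E
```

```text
S [  0.4707  -0.2437   0.0579 -19.2181] res [ 1.1  0.  -1.1 -0.6  1.   0.3 -0.9  0.3]
-0.019 38 [431.8 175.6] -0.019 28 [428.8 174.7] -0.019 22 [427.1 174.1] -0.019 16 [425.5 173.6] -0.019 10 [424.  173.2] -0.019 6 [423.  172.8] -0.019 0 [421.5 172.4] 
-0.022 38 [428.1 176. ] -0.022 28 [425.2 175.1] -0.022 22 [423.6 174.5] -0.022 16 [422.1 174. ] -0.022 10 [420.6 173.5] -0.022 6 [419.6 173.2] -0.022 0 [418.2 172.8] 
-0.025 38 [424.4 176.4] -0.025 28 [421.7 175.5] -0.025 22 [420.2 174.9] -0.025 16 [418.7 174.4] -0.025 10 [417.3 173.9] -0.025 6 [416.3 173.6] -0.025 0 [415.  173.1]
```

```bash
python3 - <<'E'
from h import *
t=tinpose(.4198,-.3411,.0701,-26.88)
show(pre(t,.045),6)
show(pre(t,-.009),1,pre(t,.045))
E
```

```text
6 x 0.84 0.06 1.49 0.01 -0.01 0.0
path (0.398, -0.333, 0.194) (0.398, -0.333, 0.177) (0.399, -0.332, 0.16) (0.399, -0.332, 0.143) (0.399, -0.331, 0.126) (0.4, -0.331, 0.109)
rem cm [ 0.01  0.   -0.02] deg [-0.03  0.03  0.03]
1 x 0.0 -0.0 5.4 0.0 0.0 0.0
path (0.424, -0.343, 0.062)
rem cm [0. 0. 0.] deg [ 0. -0.  0.]
```

Request:
step_arm(plan="8.76 0.84 0.06 1.49 0 0 0;8.76 0.84 0.06 1.49 0 0 0;8.76 0.84 0.06 1.49 0 0 0;8.76 0.84 0.06 1.49 0 0 0;8.76 0.84 0.06 1.49 0 0 0;8.76 0.84 0.06 1.47 0 0 0;8.76 0 0 0 0 0 0;8.76 0 0 0 0 0 0")

```text
clock: 2.75
tool_pos: [0.3987, -0.3417, 0.1217]
orientation: [178.5, 28.7, 153.1]
force: [-0.3, -0.0, -1.0]
opening: 0.0874
```

```bash
python3 snap.py w3; python3 -c "
from h import *
t=tinpose(.4198,-.3411,.0701,-26.88)
show(pre(t,-.009),1)"
```

```text
2.8 [ 0.3987 -0.3417  0.1217] [178.45  28.75 153.15] [ -19.8   -0.8  -58.2   25.    -4.3 -121.1]
1 x 0.9 0.8 6.39 1.56 -1.25 0.01
path (0.424, -0.343, 0.062)
rem cm [-0. -0.  0.] deg [ 0. -0. -0.]
```

View pics/w3.png

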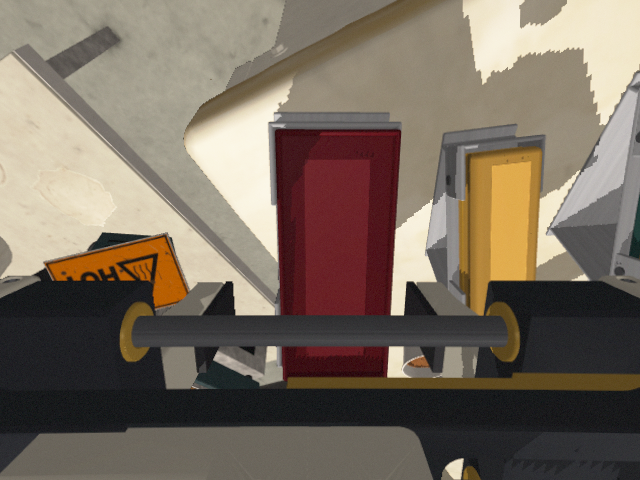

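```bash
cat > kin.py <<'E'
from h import *
J=np.array([[-59.928,20.59,.635,-.02,-70.136,-16.507],[-19.9,-9.4,-47.8,7.2,-24.7,-99.1],[-14.4,-10.5,-49.8,16.5,-22.2,-116.2],[-19.8,-.8,-58.2,25.,-4.3,-121.1]])
Po=np.array([[.15819,-.6557,.22565],[.3535,-.3506,.187],[.3976,-.3338,.2117],[.3987,-.3417,.1217]])
Eo=np.array([[179.907,-.0076,-166.442],[-178.33,27.24,157.2],[179.99,29.97,153.15],[178.45,28.75,153.15]])
r=lambda a,d:Rn.from_euler(a,d,degrees=True).as_matrix()
def fk(j,p,s,full=False):
    s3,s4,s5,s6=s
    R=r("z",j[0]+p[6]);x=R@[p[0],p[1],p[2]]
    R=R@r("y",j[1]);x=x+R@[0,0,p[3]]
    R=R@r("y",s3*j[2]);x=x+R@[p[5],0,p[4]]
    R=R@r("x",s4*j[3])
    R=R@r("y",s5*j[4]);
    R=R@r("x",s6*j[5]+p[7]); x=x+R@[p[8],0,0]
    # tool z along x
    R=R@np.array([[0,0,1],[0,1,0],[-1,0,0.]])
    return x,R
if __name__=="__main__":
  import itertools
  out=[]
  for s in itertools.product([-1],[1,-1],[1,-1],[1,-1]):
   for c0 in (0,90,180,-90):
    def f(p):
        e=[]
        for j,P,E in zip(J,Po,Eo):
            x,R=fk(j,p,s);e+=list(x-P);e+=list((R.T@r("xyz",E)-np.eye(3)).ravel()*.3)
        e+=list(1e-3*(np.array(p)[[1]]))
        return e
    q=least_squares(f,[.05,0,.4,.5,.0,.5,0,c0,.25],x_scale=[.1]*6+[30,30,.1]);out.append((q.cost,s,q.x.round(3),np.array(q.fun[:]).reshape(-1)[:48].reshape(4,12)[:,:3].round(3)))
  out.sort(key=lambda a:a[0])
  for o in out[:3]:print(o)
E
python3 kin.py
```

```text
(np.float64(0.00030298898423721237), (-1, -1, -1, -1), array([ 7.6000e-02, -1.8000e-01,  1.1500e-01,  6.4100e-01,  4.5000e-02,
        3.5300e-01, -4.2200e-01, -9.0378e+01,  4.1100e-01]), array([[ 0.006,  0.004,  0.   ],
       [ 0.01 ,  0.001,  0.011],
       [-0.009, -0.   , -0.012],
       [-0.003, -0.009,  0.001]]))
(np.float64(0.0003029889842372791), (-1, -1, -1, -1), array([ 7.60000e-02, -1.80000e-01,  1.15000e-01,  6.41000e-01,
        4.50000e-02,  3.53000e-01, -4.22000e-01,  2.69622e+02,
        4.11000e-01]), array([[ 0.006,  0.004,  0.   ],
       [ 0.01 ,  0.001,  0.011],
       [-0.009, -0.   , -0.012],
       [-0.003, -0.009,  0.001]]))
(np.float64(0.0003029889842375887), (-1, -1, -1, -1), array([ 7.6000e-02, -1.8000e-01,  1.1500e-01,  6.4100e-01,  4.5000e-02,
        3.5300e-01, -4.2200e-01, -9.0378e+01,  4.1100e-01]), array([[ 0.006,  0.004,  0.   ],
       [ 0.01 ,  0.001,  0.011],
       [-0.009, -0.   , -0.012],
       [-0.003, -0.009,  0.001]]))
```

```bash
cat > kin2.py <<'E'
from kin import *
S=(-1,-1,-1,-1)
def fk2(j,p):
    a1,b,H,L1,e,L2,d6,q,u=p
    R=r("z",j[0]);x=R@[a1,b,H]
    R=R@r("y",j[1]);x=x+R@[0,0,L1]
    R=R@r("y",-j[2]);x=x+R@[L2,0,e]
    R=R@r("x",-j[3])
    R=R@r("y",-j[4]);x=x+R@[0,q,u]
    R=R@r("x",-j[5]-90);x=x+R@[d6,0,0]
    return x,R@np.array([[0,0,1],[0,1,0],[-1,0,0.]])
def data():
    import json,os
    D=[(j,P,E) for j,P,E in zip(J,Po,Eo)]
    if os.path.exists("obs.json"): D+= [(np.array(a),np.array(b),np.array(c)) for a,b,c in json.load(open("obs.json"))]
    return D
def calib(mask=None,verbose=True):
    D=data()
    p0=np.array([0,-.0,.3,.6,0,.5,.3,-.15,0]);free=np.ones(9,bool)
    if mask is not None: free[mask]=False
    for i in mask or []: p0[i]=0
    def f(v):
        p=p0.copy();p[free]=v
        return np.concatenate([fk2(j,p)[0]-P for j,P,E in D])
    q=least_squares(f,p0[free],x_scale=.1);p=p0.copy();p[free]=q.x
    if verbose:
        print(mask,p.round(4),"rms mm",np.sqrt(np.mean(q.fun**2))*1e3,"max",abs(q.fun).max()*1e3)
    return p
if __name__=="__main__":
    for m in ([1,8],[7,8],[1],[8],[1,0,8],[1,4,8],[1,0,4,8]): calib(m)
E
python3 kin2.py
python3 -c "
from kin2 import *
for j,P,E in data(): print((Rn.from_matrix(fk2(j,np.zeros(9))[1].T@r('xyz',E))).as_rotvec(degrees=True).round(2))"
```

```text
[1, 8] [-1.500e-03  0.000e+00  2.010e-01  6.023e-01 -4.000e-04  4.650e-01
  3.799e-01 -1.917e-01  0.000e+00] rms mm 0.34266127695033327 max 0.7397572163764798
[7, 8] [ 0.0788 -0.1837  0.1093  0.6365  0.0464  0.3494  0.4037  0.      0.    ] rms mm 7.14711754340055 max 11.787469420545538
[1] [-6.000e-04  0.000e+00  2.013e-01  6.024e-01 -7.000e-04  4.648e-01
  3.800e-01 -1.915e-01 -6.000e-04] rms mm 0.3351439692423363 max 0.6884396213974187
[8] [-1.500e-03  1.000e-04  2.011e-01  6.023e-01 -4.000e-04  4.651e-01
  3.799e-01 -1.918e-01  0.000e+00] rms mm 0.34261830721618997 max 0.7405989741539054
[1, 0, 8] [ 0.000e+00  0.000e+00  1.999e-01  6.007e-01 -3.000e-04  4.640e-01
  3.777e-01 -1.918e-01  0.000e+00] rms mm 0.34863853840660824 max 0.7342681954859986
[1, 4, 8] [-0.0013  0.      0.2002  0.6021  0.      0.4648  0.3793 -0.1917  0.    ] rms mm 0.3446587229452887 max 0.7249060404255214
[1, 0, 4, 8] [ 0.      0.      0.1994  0.6007  0.      0.4639  0.3775 -0.1918  0.    ] rms mm 0.3496176031349702 max 0.7240213130610407
[-0. -0.  0.]
[-0.01 -0.06  0.03]
[ 0.   -0.06 -0.03]
[ 0.02 -0.04  0.02]
```

```bash
cat > ik.py <<'E'
from kin2 import *
p=np.array([-.0013,0,.2002,.6021,0,.4648,.3793,-.1917,0])
LO=np.array([-176.03,-82.01,-58.28,-173.87,-174.79,-173.66]);HI=np.array([176.03,121.73,71.71,95.51,-.11,173.66])
def ik(T,n=60,seed=0):
    g=np.random.default_rng(seed);sol=[]
    for i in range(n):
        j0=g.uniform(LO,HI)
        def f(j):
            x,R=fk2(j,p);return np.r_[(x-T[:3,3])*10,(Rn.from_matrix(R.T@T[:3,:3]).as_rotvec())]
        q=least_squares(f,j0,bounds=(LO,HI),x_scale=50)
        if q.cost<1e-8 and not any(np.abs(q.x-s).max()<1 for s in sol): sol.append(q.x)
    return sol
E
python3 - <<'E'
from ik import *
tins=dict(L=tinpose(.4198,-.3411,.0701,-26.88),S=tinpose(.4707,-.2437,.0579,-19.22),M=tinpose(.4962,-.1289,.0619,-21.4))
for k,t in tins.items():
  for h in (-.009,.05):
    for fl in (0,1):
        T=pre(t,h)
        if fl:T=T@mk(np.diag([-1.,-1,1]),[0,0,0])
        for s in ik(T,40): print(k,h,fl,s.round(1))
st=tinpose(.4671,.1384,.0207,-3.63,0)
for fl in (0,1):
    T=pre(st,.05)
    if fl:T=T@mk(np.diag([-1.,-1,1]),[0,0,0])
    for s in ik(T,40): print("stand",fl,s.round(1))
E
```

```text
stand 0 [  39.7   12.5  -34.2   -0.   -43.3 -133.3]
stand 1 [ 39.7  12.5 -34.2   0.  -43.3  46.7]
```

```bash
cat >> ik.py <<'E'
def best(T,seeds=8,lo=LO+.5,hi=HI-.5):
    g=np.random.default_rng(1);b=None
    S=[np.array([-19.8,-.8,-57,25.,-5,-121.1]),np.array([-19.8,-.8,-57,25.,-5,59]),np.array([39.7,12.5,-34.2,0,-43,-133])]+[g.uniform(lo,hi) for _ in range(seeds)]
    for j0 in S:
        def f(j):
            x,R=fk2(j,p);return np.r_[(x-T[:3,3])*10,(Rn.from_matrix(R.T@T[:3,:3]).as_rotvec())]
        q=least_squares(f,np.clip(j0,lo+.01,hi-.01),bounds=(lo,hi),x_scale=50)
        if b is None or q.cost<b[0]: b=(q.cost,q.x,q.fun)
        if b[0]<1e-9: break
    return b
E
python3 - <<'E'
from ik import *
tins=dict(L=(.4198,-.3411,.0701,-26.88),S=(.4707,-.2437,.0579,-19.22),M=(.4962,-.1289,.0619,-21.4))
for k,v in tins.items():
  t=tinpose(*v)
  for tilt in (30,25,20,15,10,5):
    o=[]
    for h in (-.009,.06):
        c=(t@[0,0,h,1])[:3]
        T=mk(tinpose(*v,tilt)[:3,:3]@FL,c)
        b=best(T,4);o.append((round(np.linalg.norm(b[2][:3])*100,1),round(np.degrees(np.linalg.norm(b[2][3:])),1),b[1].round(0)))
    print(k,tilt,o)
st=(.4671,.1384,.0437,-3.63)
for tilt in (0,-5,-10,-15,-20,-25,-30):
  for h in (-.009,.1):
    T=mk(tinpose(*st,tilt)[:3,:3]@FL,np.array(st[:3])+[0,0,h]);b=best(T,4);print("st",tilt,h,round(np.linalg.norm(b[2][:3])*100,1),b[1].round(0))
E
```

```text
L 30 [(np.float64(0.7), np.float64(4.2), array([-19.,   9., -51.,  -1.,  -1., -96.])), (np.float64(0.6), np.float64(2.8), array([ -18.,   -2.,  -58.,   20.,   -6., -118.]))]
L 25 [(np.float64(0.5), np.float64(2.5), array([ -20.,    9.,  -55.,   24.,   -2., -120.])), (np.float64(0.0), np.float64(0.0), array([ -16.,   -2.,  -57.,   24.,  -11., -123.]))]
L 20 [(np.float64(0.0), np.float64(0.0), array([ -17.,    9.,  -52.,   20.,  -10., -119.])), (np.float64(0.0), np.float64(0.0), array([ -15.,    0.,  -48.,   11.,  -22., -111.]))]
L 15 [(np.float64(0.0), np.float64(0.0), array([ -17.,   11.,  -43.,    7.,  -21., -107.])), (np.float64(0.0), np.float64(0.0), array([ -16.,    3.,  -42.,    6.,  -31., -106.]))]
L 10 [(np.float64(0.0), np.float64(0.0), array([ -17.,   13.,  -37.,    3.,  -30., -102.])), (np.float64(0.0), np.float64(0.0), array([ -16.,    5.,  -37.,    3.,  -38., -103.]))]
L 5 [(np.float64(0.0), np.float64(0.0), array([ -18.,   15.,  -32.,    1.,  -37., -100.])), (np.float64(0.0), np.float64(0.0), array([ -17.,    8.,  -32.,    1.,  -45., -101.]))]
S 30 [(np.float64(1.1), np.
[... 2183 characters left out ...]
 0 0.1 0.0 [  40.    7.  -29.    0.  -54. -133.]
st -5 -0.009 0.0 [  37.   18.  -31.   -5.  -45. -127.]
st -5 0.1 0.0 [  37.   10.  -24.   -4.  -60. -129.]
st -10 -0.009 0.0 [  34.   21.  -25.   -8.  -52. -123.]
st -10 0.1 0.0 [  34.   13.  -19.   -7.  -65. -125.]
st -15 -0.009 0.0 [  32.   24.  -21.  -10.  -58. -119.]
st -15 0.1 0.0 [  32.   16.  -15.   -9.  -71. -122.]
st -20 -0.009 0.0 [  30.   27.  -16.  -12.  -64. -117.]
st -20 0.1 0.0 [  30.   19.  -11.  -11.  -77. -120.]
st -25 -0.009 0.0 [  28.   30.  -12.  -14.  -70. -115.]
st -25 0.1 0.0 [  29.   23.   -7.  -13.  -82. -118.]
st -30 -0.009 0.0 [  27.   33.   -8.  -15.  -76. -113.]
st -30 0.1 0.0 [  27.   26.   -3.  -15.  -87. -116.]
```

```bash
cat >> h.py <<'E'
def gr(tin,tilt_t,h,dx=0,dy=0):
    "tool pose on tin (4x4, in cradle or lying): tool tilt in deg, pads' centre over tin x=dx, TCP at height h over tin centre in tin frame"
    X=tin[:3,0];yaw=np.arctan2(X[1],X[0]);R=objR(yaw,np.radians(tilt_t))@FL
    zt=tin[:3,:3].T@R[:,2]
    return mk(R,(tin@[dx+.019*zt[0],dy,h,1])[:3])
E
python3 - <<'E'
from ik import *
t=tinpose(.4198,-.3411,.0701,-26.88)
A=gr(t,16,.06);B=gr(t,16,-.009)
for T in (A,gr(t,16,.03),B): print(best(T)[0]<1e-9,best(T)[1].round(1))
show(A,5);show(B,4,A)
E
```

```text
True [ -15.3    1.9  -43.8    6.6  -28.7 -106.9]
True [ -15.8    5.7  -44.4    7.4  -24.3 -107.4]
True [ -16.5   10.7  -45.     8.9  -18.8 -108.5]
5 x 0.31 0.2 -0.07 0.31 2.55 0.04
path (0.397, -0.338, 0.122) (0.395, -0.335, 0.121) (0.394, -0.332, 0.12) (0.392, -0.329, 0.12) (0.39, -0.326, 0.12)
rem cm [ 0.   -0.02 -0.02] deg [ 0. -0.  0.]
4 x -0.42 0.0 1.67 0.0 0.0 -0.0
path (0.397, -0.33, 0.105) (0.405, -0.334, 0.09) (0.413, -0.337, 0.075) (0.42, -0.341, 0.06)
rem cm [0.01 0.   0.02] deg [ 0.  0. -0.]
```

Request:
step_arm(plan="8.76 0.2 0.12 -0.04 0.2 1.6 0;8.76 0.2 0.12 -0.04 0.2 1.6 0;8.76 0.2 0.12 -0.04 0.2 1.6 0;8.76 0.2 0.12 -0.04 0.2 1.6 0;8.76 0.2 0.12 -0.04 0.2 1.6 0;8.76 0.2 0.12 -0.04 0.2 1.6 0;8.76 0.2 0.12 -0.04 0.2 1.6 0;8.76 0.2 0.12 -0.04 0.2 1.6 0;8.76 0 0 0 0 0 0;8.76 0 0 0 0 0 0")

```text
clock: 3.63
tool_pos: [0.3901, -0.3254, 0.1201]
orientation: [-179.9, 16.1, 153.4]
force: [-0.9, 0.6, -0.3]
opening: 0.0877
```

```bash
python3 snap.py w4; python3 -c "
from h import *
t=tinpose(.4198,-.3411,.0701,-26.88)
show(gr(t,16,.03),3);show(gr(t,16,-.009),1,gr(t,16,.03))"
```

```text
3.6833 [ 0.3901 -0.3254  0.1201] [-179.93   16.08  153.37] [ -15.2    1.9  -44.     6.7  -28.5 -106.9]
3 x -0.25 -0.02 0.97 -0.0 0.03 0.08
path (0.394, -0.328, 0.111) (0.398, -0.33, 0.102) (0.403, -0.333, 0.094)
rem cm [0.01 0.01 0.  ] deg [-0.   -0.01 -0.  ]
1 x -0.94 0.0 3.78 0.0 0.0 -0.0
path (0.42, -0.341, 0.06)
rem cm [-0. -0.  0.] deg [ 0.  0. -0.]
```

View pics/w4.png

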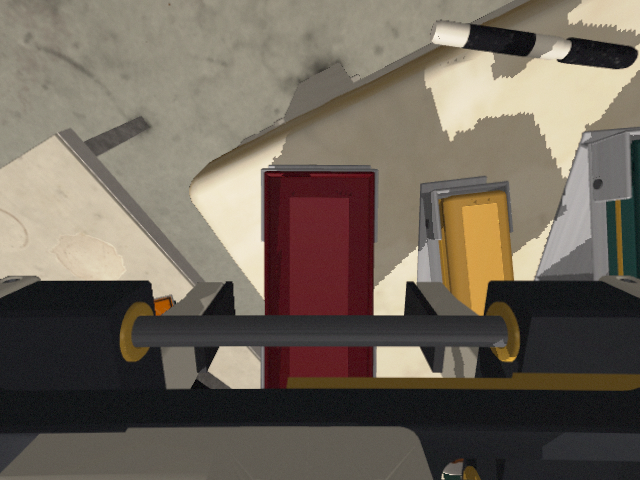

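Request:
step_arm(plan="8.76 -0.25 -0.02 0.97 0 0 0;8.76 -0.25 -0.02 0.97 0 0 0;8.76 -0.25 0 0.97 0 0 0;8.76 -0.24 0 0.95 0 0 0;8.76 -0.24 0 0.95 0 0 0;8.76 -0.23 0 0.94 0 0 0;8.76 -0.23 0 0.94 0 0 0;8.76 0 0 0 0 0 0")

```text
clock: 4.35
tool_pos: [0.4201, -0.3413, 0.0576]
orientation: [-179.9, 15.9, 153.4]
force: [0.1, 0.9, -0.1]
opening: 0.0874
```

```bash
python3 snap.py w5; python3 -c "
from h import *
t=tinpose(.4198,-.3411,.0701,-26.88)
show(gr(t,16,-.009),1);print(telemetry.get_obs()['force'])"
```

```text
4.4 [ 0.4201 -0.3413  0.0576] [-179.89   15.86  153.36] [ -16.5   10.9  -45.1    9.1  -18.6 -108.4]
1 x -0.09 0.01 -0.16 -0.04 -0.14 0.23
path (0.42, -0.341, 0.06)
rem cm [-0.  0.  0.] deg [-0. -0.  0.]
[ 0.65372341  0.00970016 -0.62619925]
```

View pics/w5.png

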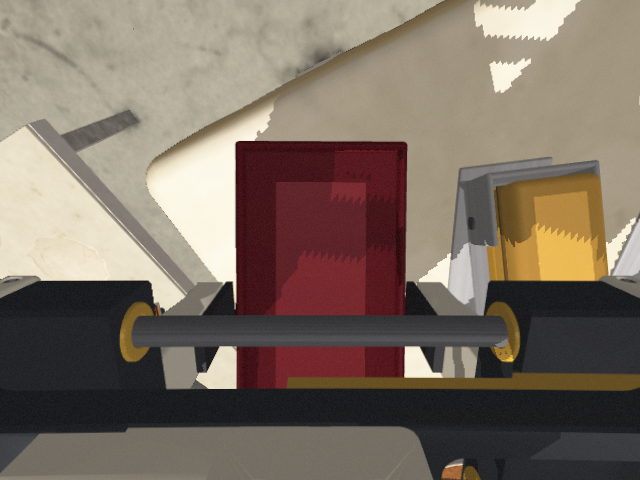

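Request:
step_arm(plan="8.76 -0.08 0 -0.16 0 0 0.2;6 0 0 0 0 0 0;6 0 0 0 0 0 0;6 0 0 0 0 0 0;6 0 0 0 0 0 0;6 0 0 0 0 0 0;6 0 0 0 0 0 0")

```text
clock: 4.98
tool_pos: [0.4207, -0.3414, 0.0617]
orientation: [-180.0, 16.0, 153.2]
force: [-1.9, 3.0, 5.5]
opening: 0.0655
```

```bash
python3 -c "
from h import *
o=telemetry.get_obs();print(o['force'],o['opening'])
t=tinpose(.4198,-.3411,.0701,-26.88)
T=tool();np.save('LT.npy',T);U=T.copy();U[:3,3]+=t[:3,2]*.07;show(U,6)
V=U.copy();V[2,3]=.22;show(V,3,U)"
```

```text
[-1.87443912  2.96793801  5.54598196] 0.06548618796878318
6 x 0.28 -0.0 -1.13 0.0 -0.0 -0.0
path (0.415, -0.339, 0.072) (0.41, -0.336, 0.082) (0.405, -0.334, 0.092) (0.4, -0.331, 0.102) (0.395, -0.328, 0.112) (0.39, -0.326, 0.122)
rem cm [ 0.01 -0.   -0.01] deg [-0. -0. -0.]
3 x -0.9 -0.0 -3.13 0.0 -0.0 -0.0
path (0.389, -0.326, 0.155) (0.389, -0.326, 0.187) (0.389, -0.326, 0.22)
rem cm [ 0. -0.  0.] deg [-0. -0. -0.]
```

Request:
step_arm(plan="6 0.1 0 -0.4 0 0 0;6 0.2 0 -0.8 0 0 0;6 0.28 0 -1.13 0 0 0;6 0.28 0 -1.13 0 0 0;6 0.28 0 -1.13 0 0 0;6 0.28 0 -1.13 0 0 0;6 0.28 0 -1.13 0 0 0;6 -0.2 0 -1 0 0 0;6 -0.4 0 -1.5 0 0 0;6 -0.5 0 -2 0 0 0;6 -0.4 0 -1.5 0 0 0;6 -0.2 0 -0.8 0 0 0")

```text
clock: 5.98
tool_pos: [0.387, -0.3243, 0.1946]
orientation: [180.0, 16.1, 153.2]
force: [0.2, -0.1, -3.6]
opening: 0.0661
```

```bash
python3 snap.py w6; python3 -c "
from h import *
o=telemetry.get_obs();print(o['force'],o['opening']);cv2.imwrite('pics/s6.png',snapshot('scene'))"
```

```text
6.0333 [ 0.387  -0.3243  0.1946] [180.    16.18 153.16] [ -15.1   -3.9  -37.2    5.   -41.  -105.1]
[ 0.74696202 -0.36541568 -1.40633042] 0.06596049570233121
```

View pics/s6.png

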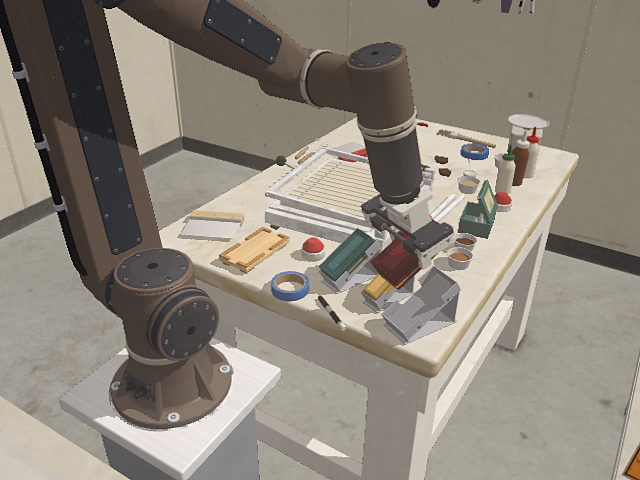

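View pics/w6.png

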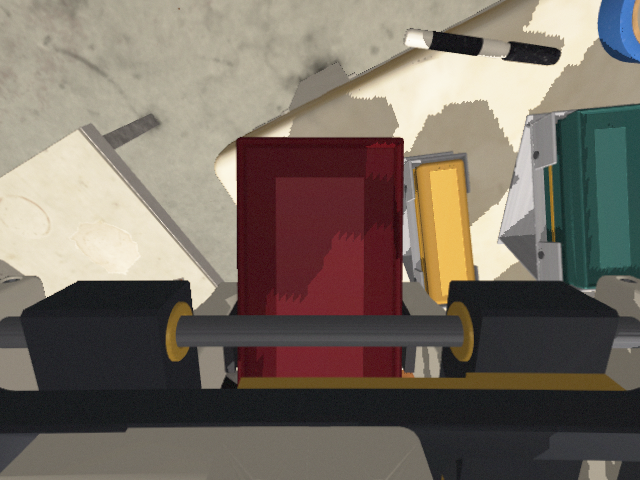

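```bash
python3 crop.py w6 230 125 190 60 4 w6a; python3 - <<'E'
from h import *
t=tinpose(.4198,-.3411,.0701,-26.88)
TT=np.linalg.inv(np.load('LT.npy'))@t; np.save('L_in_tool.npy',TT)
print(TT.round(4))
c=dict(calibration("wrist"));c["camera_from_world"]=np.load("pics/w6.npy");T=np.load("pics/w6_T.npy")
for P in ([-.075,-.033,.028],[-.075,.033,.028]): print(proj(c,(T@TT@[*P,1])[:3]).round(1))
# sensitivities
for nm,D in dict(x=mk(np.eye(3),[.001,0,0]),z=mk(np.eye(3),[0,0,.001]),pitch=mk(Rn.from_euler('y',1,degrees=True).as_matrix(),[0,0,0])).items():
    print(nm,proj(c,(T@TT@D@[-.075,-.033,.028,1])[:3]).round(1))
E
```

```text
[[-9.704e-01 -6.000e-04  2.415e-01 -1.400e-03]
 [-7.000e-04  1.000e+00 -0.000e+00 -1.000e-04]
 [-2.415e-01 -2.000e-04 -9.704e-01 -8.300e-03]
 [ 0.000e+00  0.000e+00  0.000e+00  1.000e+00]]
[[237.7 139.7]]
[[403.2 139.8]]
x [[237.8 142.2]]
z [[237.1 139. ]]
pitch [[236.9 140. ]]
```

View pics/w6a.png

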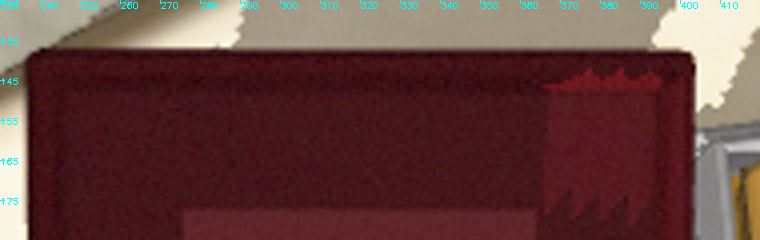

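```bash
python3 - <<'E'
from ik import *
TT=np.load('L_in_tool.npy')@mk(np.eye(3),[-.0008,0,.0006]);np.save('L_in_tool.npy',TT)
CT=np.linalg.inv(np.load("pics/w6_T.npy"))@np.linalg.inv(np.load("pics/w6.npy"))  # tool->cam
c=dict(calibration("wrist"))
R=objR(np.radians(-3.6),np.radians(-14))@FL
st=tinpose(.4671,.1384,.0207,-3.63,0)
C=np.array([[1,1,0],[1,-1,0],[-1,1,0],[-1,-1,0]])*[.089,.047,0]+[0,0,.006]
for pos in ([.44,-.0,.25],[.48,0.01,.25],[.52,0,.25]):
    T=mk(R,pos);c["camera_from_world"]=np.linalg.inv(T@CT)
    print(pos,proj(c,C@st[:3,:3].T+st[:3,3]).round(0).tolist(), proj(c,[(T@TT@[s*.075,k*.033,.028,1])[:3] for s in(-1,1) for k in(-1,1)]).round(0).tolist(),best(T)[1].round(0))
    print(Rn.from_matrix((T@TT)[:3,:3]).as_euler("xyz",degrees=True).round(1))
    show(T,12)
# bystanders via top on planes
ct=calibration("top")
def ray(u,v,z):
    K=ct["K"];d=np.array([(u-K[0,2])/K[0,0],(v-K[1,2])/K[1,1]]);x=d.copy()
    for _ in range(10): x=d/(1+ct["k1"]*(x@x))
    M=np.linalg.inv(ct["camera_from_world"]);w=M[:3,:3]@[x[0],-x[1],-1];o=M[:3,3];return (o+w*(z-o[2])/w[2]).round(3)
print("bottle",ray(414,170,.16),"timer",ray(298,230,.048),"tape",ray(313,300,.024),"frame corner",ray(365,190,.05),ray(210,200,.05))
E
```

```text
[0.44, -0.0, 0.25] [[478.0, 353.0], [398.0, 353.0], [480.0, 202.0], [399.0, 202.0]] [[237.0, 137.0], [404.0, 137.0], [239.0, 508.0], [401.0, 508.0]] [  20.    7.  -14.   -6.  -82. -113.]
[ 0.   0.  -3.6]
12 x 0.32 2.72 -0.53 -0.04 2.48 -1.96
path (0.395, -0.298, 0.198) (0.416, -0.218, 0.211) (0.43, -0.137, 0.224) (0.438, -0.055, 0.239)
rem cm [-0.03 -0.01 -0.05] deg [ 0.06 -0.04  0.02]
[0.48, 0.01, 0.25] [[467.0, 320.0], [388.0, 320.0], [470.0, 168.0], [389.0, 169.0]] [[237.0, 137.0], [404.0, 137.0], [239.0, 508.0], [401.0, 508.0]] [  20.   10.   -9.   -6.  -83. -112.]
[ 0.   0.  -3.6]
12 x 0.01 2.89 -0.53 -0.04 2.48 -1.96
path (0.399, -0.298, 0.199) (0.43, -0.217, 0.213) (0.454, -0.133, 0.227) (0.472, -0.048, 0.241)
rem cm [0.02 0.05 0.08] deg [ 0.06 -0.04  0.02]
[0.52, 0, 0.25] [[474.0, 286.0], [394.0, 286.0], [477.0, 133.0], [395.0, 133.0]] [[237.0, 137.0], [404.0, 137.0], [239.0, 508.0], [401.0, 508.0]] [  18.   14.   -5.   -5.  -84. -110.]
[ 0.   0.  -3.6]
12 x -0.34 2.91 -0.51 -0.04 2.48 -1.96
path (0.402, -0.299, 0.2) (0.443, -0.221, 0.215) (0.477, -0.14, 0.229) (0.506, -0.057, 0.242)
rem cm [ 0.06 -0.02  0.01] deg [ 0.06 -0.04  0.02]
bottle [ 0.648 -0.24   0.16 ] timer [0.538 0.006 0.048] tape [ 0.381 -0.029  0.024] frame corner [ 0.632 -0.147  0.05 ] [0.606 0.208 0.05 ]
```

```bash
python3 - <<'E'
from ik import *
R=objR(np.radians(-3.6),np.radians(-14))@FL
show(mk(R,[.53,-.02,.25]),14)
E
```

```text
14 x -0.4 2.37 -0.43 -0.03 2.12 -1.68
path (0.4, -0.304, 0.199) (0.437, -0.243, 0.213) (0.47, -0.178, 0.226) (0.499, -0.112, 0.236) (0.523, -0.043, 0.246)
rem cm [-0.02  0.03 -0.05] deg [-0.01  0.03  0.  ]
```

Request:
step_arm(plan="6 -0.2 1.2 -0.2 0 1 -0.8;6 -0.4 2.37 -0.43 -0.03 2.12 -1.68;6 -0.4 2.37 -0.43 -0.03 2.12 -1.68;6 -0.4 2.37 -0.43 -0.03 2.12 -1.68;6 -0.4 2.37 -0.43 -0.03 2.12 -1.68;6 -0.4 2.37 -0.43 -0.03 2.12 -1.68;6 -0.4 2.37 -0.43 -0.03 2.12 -1.68;6 -0.4 2.37 -0.43 -0.03 2.12 -1.68;6 -0.4 2.37 -0.43 -0.03 2.12 -1.68;6 -0.4 2.37 -0.43 -0.03 2.12 -1.68;6 -0.4 2.37 -0.43 -0.03 2.12 -1.68;6 -0.4 2.37 -0.43 -0.03 2.12 -1.68")

```text
clock: 7.08
tool_pos: [0.5112, -0.0766, 0.2382]
orientation: [-179.1, -8.9, 172.2]
force: [0.2, -0.6, -2.8]
opening: 0.066
```

Request:
step_arm(plan="6 -0.4 2.37 -0.43 -0.03 2.12 -1.68;6 -0.4 2.37 -0.43 -0.03 2.12 -1.68;6 -0.2 1.17 -0.22 0 1.06 -0.84;6 0 0 0 0 0 0;6 0 0 0 0 0 0;6 0 0 0 0 0 0")

```text
clock: 7.58
tool_pos: [0.5291, -0.0206, 0.2465]
orientation: [-179.9, -14.2, 176.3]
force: [-0.3, -0.7, -3.9]
opening: 0.0657
```

```bash
python3 snap.py w7; python3 crop.py w7 390 100 120 100 6 w7a;python3 crop.py w7 390 200 120 100 6 w7b
```

```text
7.6333 [ 0.5291 -0.0206  0.2465] [-179.94  -14.11  176.31] [  15.5   15.3   -3.8   -4.6  -84.4 -108.2]
```

View pics/w7.png

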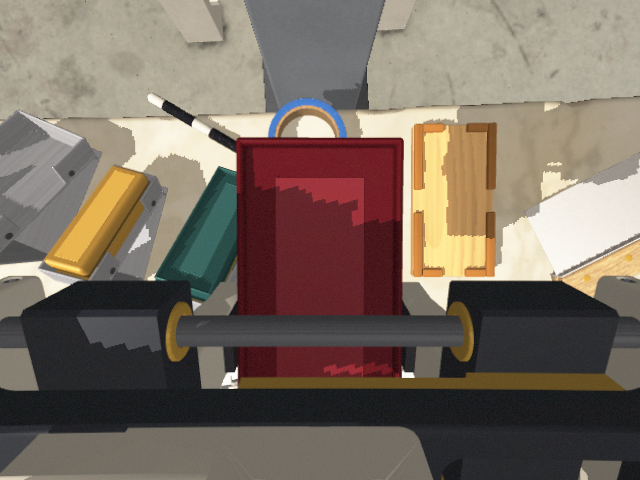

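View pics/w7a.png

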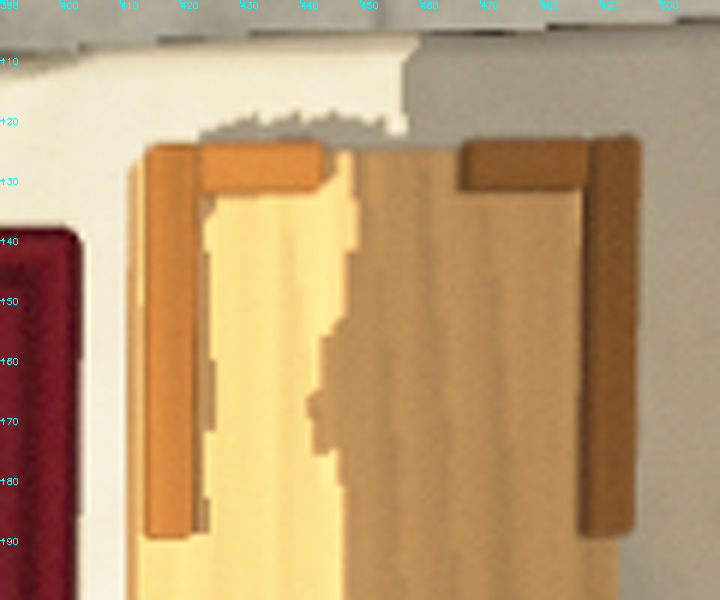

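View pics/w7b.png

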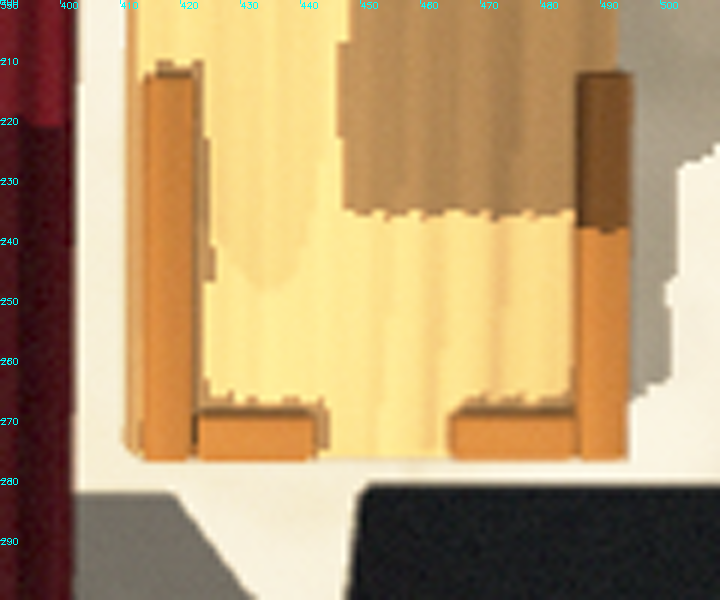

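```bash
python3 - <<'E'
from ik import *
DIM["D"]=(.178,.094,0,.006)
v=fitw("D","w7",[(414.1,123.8),(496.3,122.3),(413.8,276.1),(494.3,276.1)],tilt=0,x0=[.467,.138,.02,-3.6])
v[2]=.022
st=tinpose(*v,0)
TT=np.load("L_in_tool.npy")
def place(h): return st@mk(np.eye(3),[0,0,.023+h])@np.linalg.inv(TT)
A=place(.09);B=place(.02);C=place(.0)
print(A[:3,3],B[:3,3],C[:3,3]); 
for T in (A,B,C): b=best(T);print(b[0]<1e-9,b[1].round(0))
show(A,6); show(B,3,A)
np.save("st.npy",st)
E
```

```text
D [ 0.4658  0.1409  0.0169 -3.2846] res [ 0.2 -0.2 -0.2  0.1  0.   0.3 -0.  -0.1]
[0.46323475 0.14120142 0.12668008] [0.46323475 0.14120142 0.05668008] [0.46323475 0.14120142 0.03668008]
True [  33.   16.  -17.   -9.  -68. -122.]
True [  33.   21.  -21.  -10.  -59. -121.]
True [  33.   23.  -22.  -10.  -57. -120.]
6 x 0.74 2.63 2.25 0.01 -0.02 -0.07
path (0.518, 0.006, 0.227) (0.507, 0.033, 0.207) (0.496, 0.06, 0.187) (0.485, 0.087, 0.167) (0.474, 0.114, 0.147) (0.463, 0.141, 0.127)
rem cm [-0.03  0.   -0.  ] deg [-0.01 -0.02 -0.  ]
3 x -0.56 0.0 2.26 0.0 -0.0 0.0
path (0.463, 0.141, 0.103) (0.463, 0.141, 0.08) (0.463, 0.141, 0.057)
rem cm [-0.01  0.    0.01] deg [ 0. -0. -0.]
```

```bash
python3 - <<'E'
from ik import *
st=tinpose(.4662,.1400,.022,-3.35,0);np.save("st.npy",st)
TT=np.load("L_in_tool.npy")
def place(h): return st@mk(np.eye(3),[0,0,.023+h])@np.linalg.inv(TT)
A=place(.09);B=place(.03)
show(A,7); show(B,3,A)
E
```

```text
7 x 0.63 2.24 1.93 0.0 -0.02 -0.05
path (0.52, 0.002, 0.23) (0.51, 0.025, 0.213) (0.501, 0.048, 0.195) (0.492, 0.071, 0.178) (0.482, 0.094, 0.161) (0.473, 0.117, 0.144) (0.463, 0.14, 0.127)
rem cm [-0.03  0.   -0.02] deg [ 0.03 -0.   -0.01]
3 x -0.48 0.0 1.94 0.0 -0.0 -0.0
path (0.464, 0.14, 0.107) (0.464, 0.14, 0.087) (0.464, 0.14, 0.067)
rem cm [-0.01  0.    0.  ] deg [-0. -0. -0.]
```

Request:
step_arm(plan="6 0.3 1.12 0.96 0 0 -0.05;6 0.63 2.24 1.93 0 -0.02 -0.05;6 0.63 2.24 1.93 0 -0.02 -0.05;6 0.63 2.24 1.93 0 -0.02 -0.05;6 0.63 2.24 1.93 0 -0.02 -0.05;6 0.63 2.24 1.93 0 -0.02 -0.05;6 0.63 2.24 1.93 0 0 -0.05;6 0 1.12 1.4 0 0 0;6 -0.48 0 1.94 0 0 0;6 -0.48 0 1.94 0 0 0;6 -0.24 0 1 0 0 0;6 0 0 0 0 0 0")

```text
clock: 8.63
tool_pos: [0.464, 0.1397, 0.0702]
orientation: [-179.9, -14.2, 176.6]
force: [-0.7, -0.3, -3.4]
opening: 0.0657
```

Request:
step_arm(plan="6 0 0 0 0 0 0;6 0 0 0 0 0 0;6 0 0 0 0 0 0")

```text
clock: 8.88
tool_pos: [0.4667, 0.1408, 0.0734]
orientation: [179.9, -13.9, 176.7]
force: [-0.4, 0.2, -3.3]
opening: 0.0655
```

```bash
python3 snap.py w8; python3 -c "
from h import *
TT=np.load('L_in_tool.npy');st=np.load('st.npy')
D=np.linalg.inv(st)@tool()@TT;print(D[:3,3].round(4),Rn.from_matrix(D[:3,:3]).as_rotvec(degrees=True).round(2))
cv2.imwrite('pics/s8.png',snapshot('scene')[150:330,160:400]);cv2.imwrite('pics/t8.png',snapshot('top'))"
python3 crop.py s8 0 0 200 150 4 s8a
```

```text
8.9333 [0.4667 0.1408 0.0734] [179.88 -13.86 176.72] [  32.9   20.1  -20.1   -9.4  -61.3 -120.8]
[0.0029 0.0007 0.0596] [ 0.12 -0.12  0.  ]
```

View pics/w8.png

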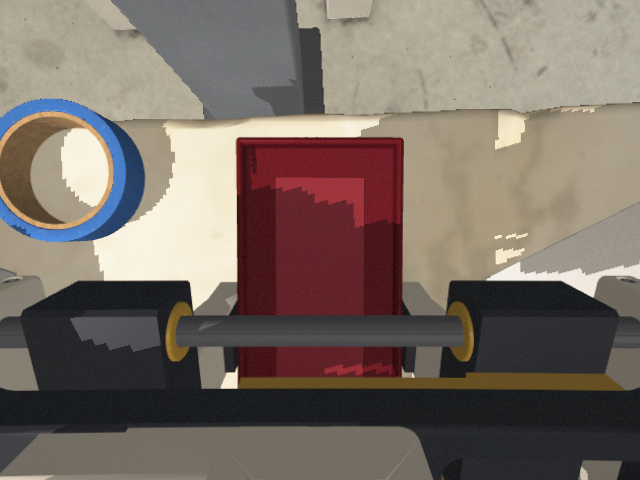

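View pics/s8a.png

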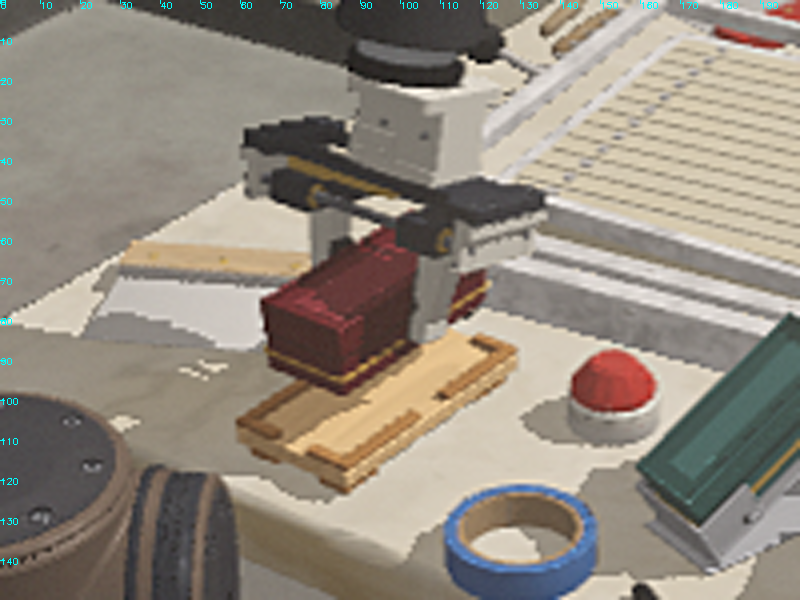

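```bash
python3 - <<'E'
from h import *
cs=calibration("scene")
T=tool()@np.load('L_in_tool.npy');st=np.load('st.npy')
obs=dict(bl=(226.6,239.6),br=(245.9,247.9),tl=(225.4,225.4),tr=(247.1,233.9))
pts=dict(bl=[-.075,.033,-.023],br=[-.075,-.033,-.023],tl=[-.075,.033,.028],tr=[-.075,-.033,.028])
for k in obs: print(k,(proj(cs,(T@[*pts[k],1])[:3])[0]-obs[k]).round(1))
so=dict(nr=((246.4,267.1),[-.089,-.047,.006]),nl=((219.1,255.9),[-.089,.047,.006]),fr=((288.9,236.4),[.089,-.047,.006]))
for k,(o,P) in so.items(): print(k,(proj(cs,(st@[*P,1])[:3])[0]-o).round(1))
print(proj(cs,[[.466,.14,.05],[.476,.14,.05],[.466,.15,.05],[.466,.14,.06]]).round(1))
E
```

```text
bl [-1.7  3.9]
br [-1.1  3.7]
tl [-1.9  0.7]
tr [-3.5  0.1]
nr [-0.8 -0.5]
nl [-1.6 -1.2]
fr [-0.1 -0. ]
[[253.6 238.2]
 [255.9 236.5]
 [250.5 237.1]
 [253.4 234.9]]
```

View pics/t8.png

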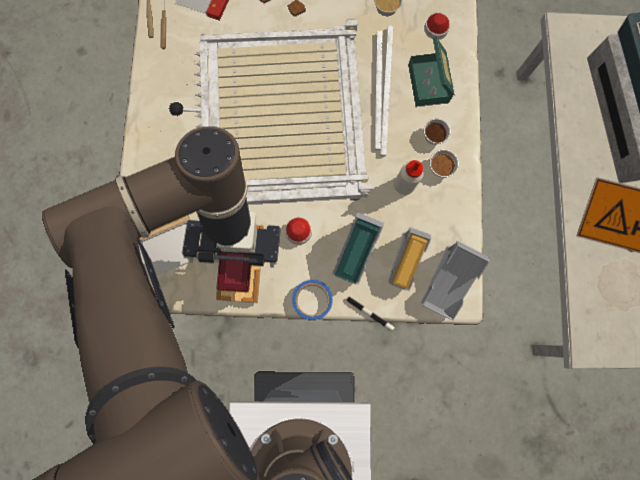

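```bash
python3 crop.py t8 200 240 80 70 10 t8a; python3 crop.py s8 50 50 90 75 8 s8b
```

```text
(no output)
```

View pics/t8a.png

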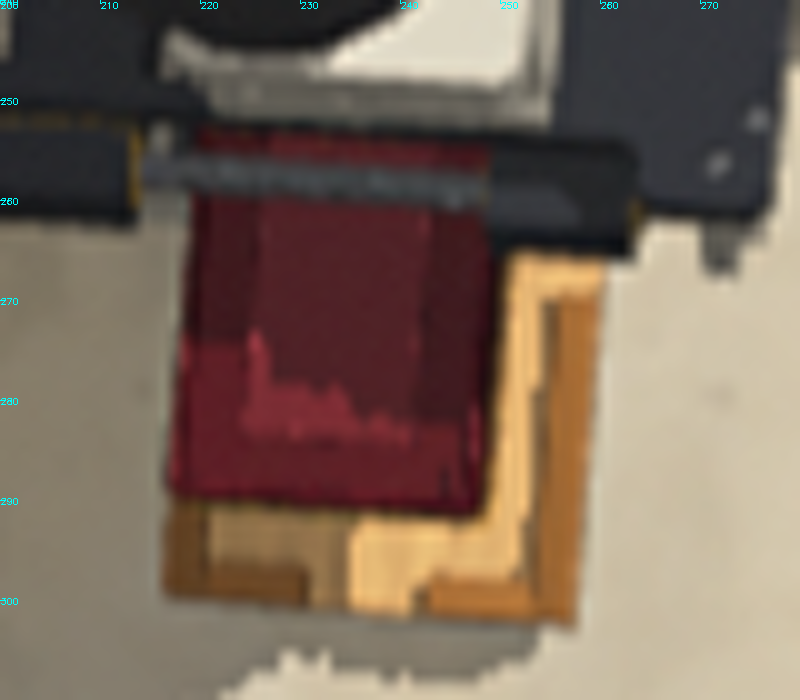

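View pics/s8b.png

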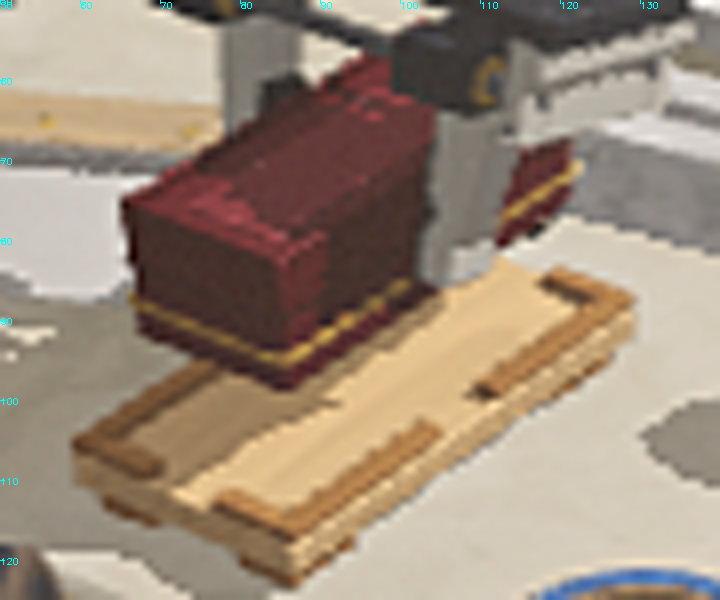

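```bash
python3 - <<'E'
from h import *
cs,ct=calibration("scene"),calibration("top")
T=tool()@np.load('L_in_tool.npy');st=np.load('st.npy')
tin_s={(-.075,.033,.028):(224.6,225.2),(-.075,-.033,.028):(244,232.3),(-.075,.033,-.023):(226.8,240.8),(-.075,-.033,-.023):(244.9,248.1)}
tin_t={(-.075,.033,.028):(216.8,288.6),(-.075,-.033,.028):(247.6,291.1)}
sta_s={(-.089,-.047,.006):(245.6,266.4),(-.089,.047,.006):(218.9,254.6),(.089,-.047,.006):(288.9,236.4)}
sta_t={(-.089,.047,.006):(216.1,299.4),(-.089,-.047,.006):(257.1,302.3)}
sta_t0={(.089,.047,.006):(223,222.6),(.089,-.047,.006):(263,225.6)}
def go(T0,S,U,zfree):
    def f(v):
        D=T0.copy();D[:3,3]+=[v[0],v[1],v[2] if zfree else 0]
        R=Rn.from_euler("z",v[3],degrees=True).as_matrix();D[:3,:3]=R@D[:3,:3]
        e=[proj(cs,(D@[*k,1])[:3])[0]-o for k,o in S.items()]+[proj(ct,(D@[*k,1])[:3])[0]-o for k,o in U.items()]
        return np.r_[np.ravel(e),v[3]*.3]
    q=least_squares(f,[0,0,0,0],x_scale=[.01,.01,.01,1]);print("shift mm",(q.x[:3]*1e3).round(1),"yaw",q.x[3].round(2),"res",q.fun.round(1))
go(T,tin_s,tin_t,True);go(st,sta_s,{**sta_t,**sta_t0},True);go(st,sta_s,{**sta_t,**sta_t0},False)
E
```

```text
shift mm [ 1.3 -3.9  6.5] yaw -0.97 res [-0.  -1.4  0.5 -0.4 -0.7  0.4  0.7  1.4 -0.3  0.  -0.1  0.2 -0.3]
shift mm [-0.2 -1.7  0.7] yaw 0.02 res [ 0.5  0.2 -0.9  0.1  0.4 -0.1 -0.3  0.2  0.1  0.1 -0.2 -0.1  0.4 -0.5
  0. ]
shift mm [ 0.1 -1.5  0. ] yaw 0.01 res [ 0.5  0.4 -0.9  0.3  0.4  0.1 -0.3  0.1  0.   0.1 -0.2 -0.1  0.3 -0.5
  0. ]
```

```bash
cat > mv.py <<'E'
import sys
from h import *
dx,dy,dz,n=map(float,sys.argv[1:5]);T=tool();U=T.copy();U[:3,3]+=np.array([dx,dy,dz])/1000
show(U,int(n))
E
python3 mv.py -3.8 1.0 -34 4; python3 mv.py 0 0 -2 1
```

```text
4 x -0.11 0.02 0.85 -0.0 -0.0 -0.0
path (0.465, 0.141, 0.064) (0.464, 0.141, 0.056) (0.463, 0.142, 0.047) (0.462, 0.142, 0.039)
rem cm [-0.   -0.01 -0.01] deg [-0. -0. -0.]
1 x -0.05 -0.0 0.19 -0.0 -0.0 -0.0
path (0.466, 0.141, 0.071)
rem cm [ 0. -0.  0.] deg [-0. -0. -0.]
```

Request:
step_arm(plan="6 -0.11 0.02 0.85 0 0 0;6 -0.11 0.02 0.85 0 0 0;6 -0.11 0.02 0.85 0 0 0;6 -0.11 0.03 0.85 0 0 0;6 0 0 0 0 0 0;6 0 0 0 0 0 0;6 0 0 0 0 0 0")

```text
clock: 9.62
tool_pos: [0.4621, 0.1418, 0.038]
orientation: [180.0, -14.0, 176.7]
force: [1.1, -0.6, -3.0]
opening: 0.0654
```

```bash
python3 -c "
from h import *
o=telemetry.get_obs();print(o['clock'],o['tool_pos'],o['orientation'],o['force'])
cv2.imwrite('pics/s9.png',snapshot('scene'));cv2.imwrite('pics/t9.png',snapshot('top'))"
python3 crop.py s9 210 200 90 75 8 s9b;python3 crop.py t9 200 240 80 70 10 t9a
```

```text
9.6167 [0.46208726 0.14183142 0.03801154] [179.96572384 -13.97266944 176.72814305] [ 1.11097194 -0.56023391 -3.00605396]
```

View pics/s9b.png

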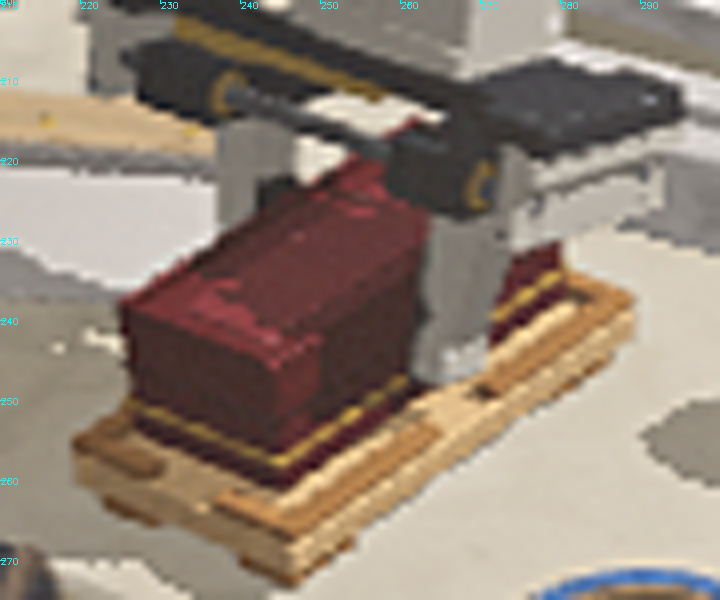

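View pics/t9a.png

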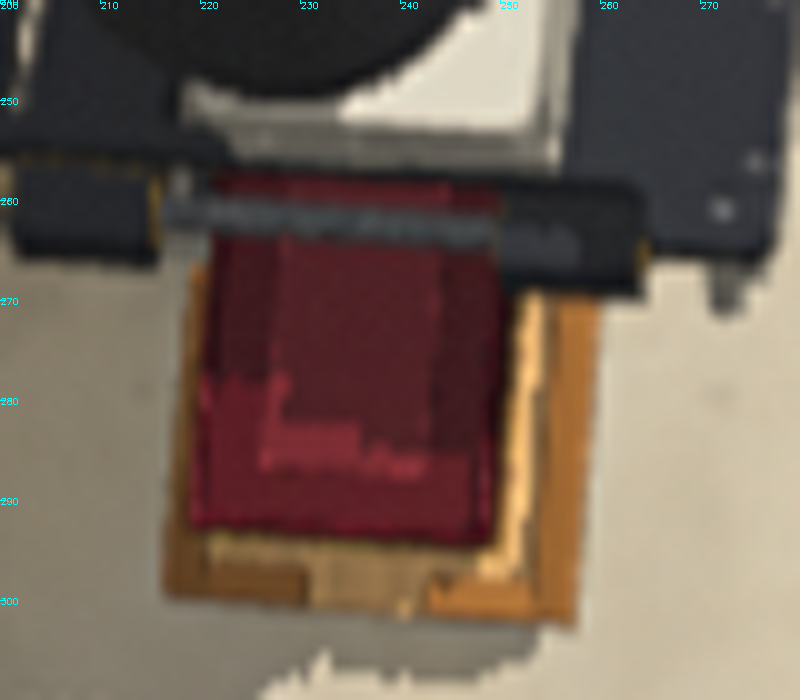

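```bash
cat > rel2.py <<'E'
from h import *
cs,ct=calibration("scene"),calibration("top")
def go(T0,S,U,zfree=True):
    def f(v):
        D=T0.copy();D[:3,3]+=[v[0],v[1],v[2] if zfree else 0]
        R=Rn.from_euler("z",v[3],degrees=True).as_matrix();D[:3,:3]=R@D[:3,:3]
        e=[proj(cs,(D@[*k,1])[:3])[0]-o for k,o in S.items()]+[proj(ct,(D@[*k,1])[:3])[0]-o for k,o in U.items()]
        return np.r_[np.ravel(e),v[3]*.3]
    q=least_squares(f,[0,0,0,0],x_scale=[.01,.01,.01,1]);print("shift mm",(q.x[:3]*1e3).round(1),"yaw",q.x[3].round(2),"res",q.fun.round(1))
    D=T0.copy();D[:3,3]+=q.x[:3]*[1,1,zfree];return D
STF=tinpose(.4663,.1385,.022,-3.34,0)
E
python3 - <<'E'
from rel2 import *
T=tool()@np.load('L_in_tool.npy')
D=go(T,{(-.075,.033,.028):(224.8,237.3),(-.075,-.033,.028):(243.9,244.8),(-.075,.033,-.023):(226.8,252.1),(-.075,-.033,-.023):(245.2,260.6)},{(-.075,.033,.028):(218.7,292.1),(-.075,-.033,.028):(248.8,294.1)})
E=np.linalg.inv(STF)@D;print(E[:3,3].round(4))
st=np.load('st.npy');print((np.linalg.inv(st)@T)[:3,3].round(4))
E
```

```text
shift mm [ 1.5 -4.6  7.3] yaw -0.82 res [-0.3 -1.3  0.4 -0.5 -0.8  1.   0.2  0.9  0.1 -0.4  0.2  0.1 -0.2]
[ 0.0002 -0.0014  0.032 ]
[-0.0014  0.0016  0.0247]
```

Request:
step_arm(plan="6 -0.1 0.05 0.39 0 0 0;6 -0.07 0 0.29 0 0 0;6 0 0 0 0 0 0;6 -0.02 0 0.1 0 0 0;6 0 0 0 0 0 0;6 0 0 0 0 0 0")

```text
clock: 10.22
tool_pos: [0.4629, 0.1428, 0.0331]
orientation: [179.9, -13.9, 176.8]
force: [-5.3, -0.3, 26.2]
opening: 0.0658
```

```bash
python3 -c "
from h import *
cv2.imwrite('pics/s10.png',snapshot('scene'));cv2.imwrite('pics/t10.png',snapshot('top'))"
python3 crop.py s10 210 200 90 75 8 s10b;python3 crop.py t10 200 240 80 70 10 t10a
```

```text
(no output)
```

View pics/s10b.png

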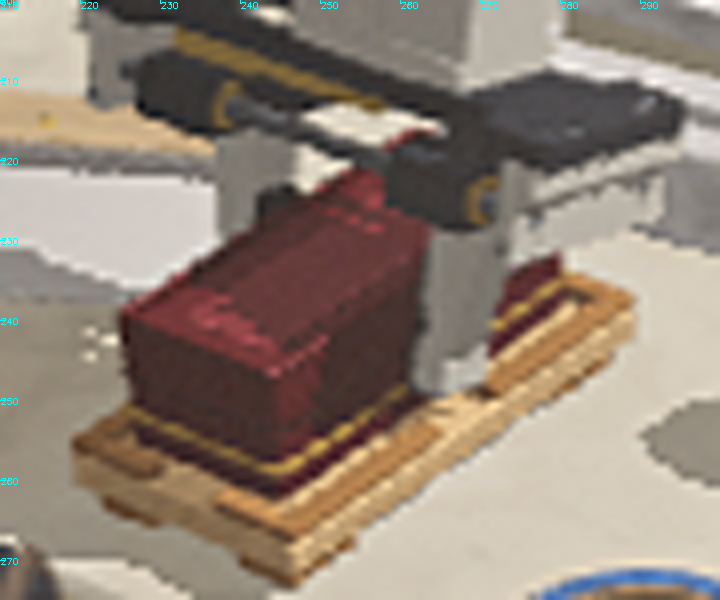

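View pics/t10a.png

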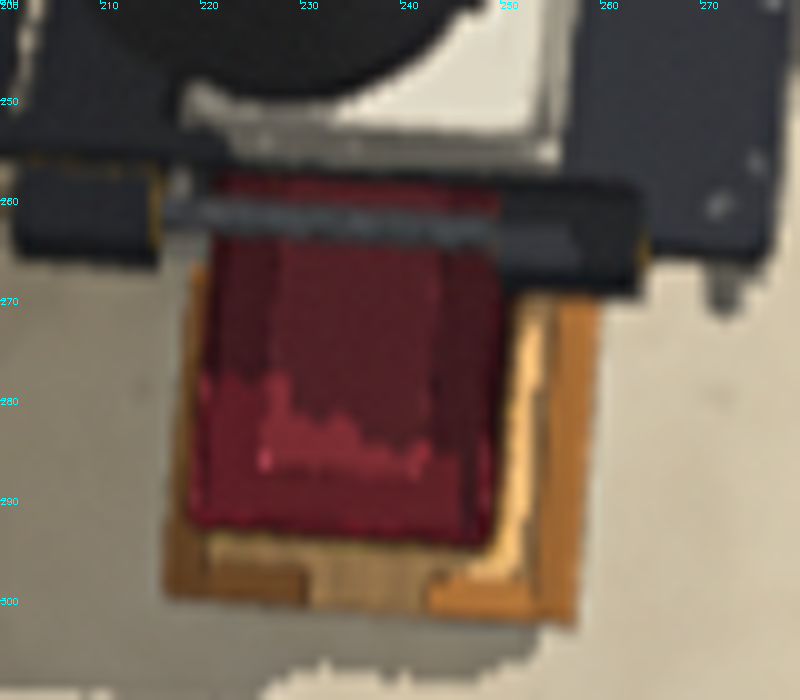

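```bash
python3 - <<'E'
from rel2 import *
ks=[(-.075,.033,.028),(-.075,-.033,.028)];kb=[(-.075,.033,-.023),(-.075,-.033,-.023)]
obs_t=[(190,527),(490,548)];obs_s=[(122,312),(275,372)]
obs_sb=[(138,432),(280,498)]
for d in ([0,0,0],[0,0,.004],[0,.004,.004]):
    D=STF@mk(np.eye(3),np.array(d)+[0,0,.023])
    P=[(D@[*k,1])[:3] for k in ks];B=[(D@[*k,1])[:3] for k in kb]
    print(d,((proj(ct,P)-[200,240]+.45)*10).round(0).tolist(),((proj(cs,P)-[210,200]+.44)*8).round(0).tolist(),((proj(cs,B)-[210,200]+.44)*8).round(0).tolist())
print(obs_t,obs_s,obs_sb)
# slot / finger check
print(tool()[:3,3])
E
```

```text
[0, 0, 0] [[197.0, 527.0], [498.0, 547.0]] [[120.0, 317.0], [279.0, 381.0]] [[131.0, 452.0], [288.0, 519.0]]
[0, 0, 0.004] [[194.0, 526.0], [496.0, 546.0]] [[119.0, 306.0], [278.0, 370.0]] [[130.0, 442.0], [287.0, 508.0]]
[0, 0.004, 0.004] [[176.0, 524.0], [478.0, 545.0]] [[109.0, 302.0], [268.0, 366.0]] [[121.0, 438.0], [278.0, 504.0]]
[(190, 527), (490, 548)] [(122, 312), (275, 372)] [(138, 432), (280, 498)]
[0.46287755 0.14277738 0.03314498]
```

Request:
step_arm(plan="6 0.07 0 -0.35 0 0 0;6 0 -0.15 0 0 0 0;6 0 0 0 0 0 0;6 -0.05 0 0.2 0 0 0;6 0 0 0 0 0 0")

```text
clock: 10.73
tool_pos: [0.462, 0.1407, 0.0331]
orientation: [180.0, -14.0, 176.8]
force: [-4.2, -0.2, 19.8]
opening: 0.0663
```

Request:
step_arm(plan="6 -0.03 0 0.1 0 0 0;6 0 0 0 0 0 0;6 0 0 0 0 0 0")

```text
clock: 10.98
tool_pos: [0.4621, 0.1407, 0.0331]
orientation: [180.0, -14.0, 176.8]
force: [-6.3, 0.6, 28.3]
opening: 0.0656
```

Request:
step_arm(plan="7.6 0 0 0 0 0 0;7.6 0 0 0 0 0 0;7.6 0 0 0 0 0 0")

```text
clock: 11.23
tool_pos: [0.4621, 0.1407, 0.0303]
orientation: [180.0, -14.0, 176.7]
force: [-0.6, -0.6, -0.4]
opening: 0.0755
```

```bash
python3 -c "
from h import *
cv2.imwrite('pics/s11.png',snapshot('scene'));cv2.imwrite('pics/t11.png',snapshot('top'))
print(telemetry.get_obs()['force'],tool()[:3,3])"
python3 crop.py s11 210 200 90 75 8 s11b;python3 crop.py t11 200 240 80 70 10 t11a
```

```text
[0.59416869 0.11086316 0.49808526] [0.46196543 0.1407117  0.03014823]
```

View pics/s11b.png

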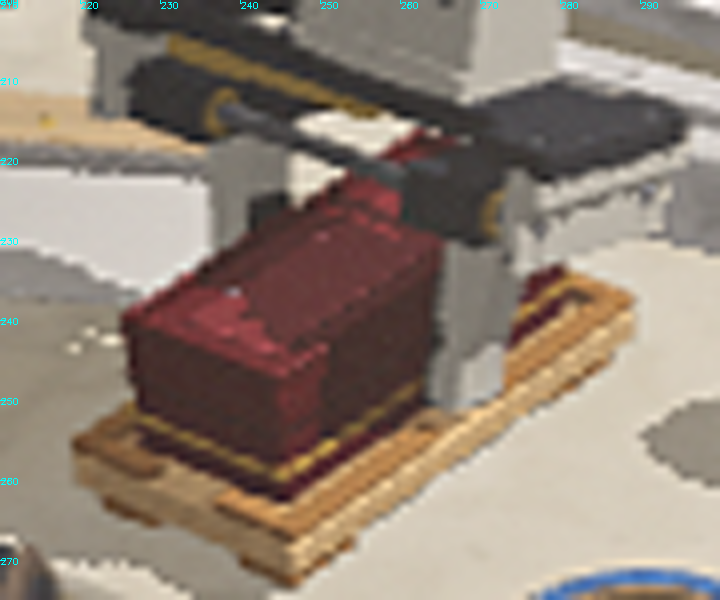

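View pics/t11a.png

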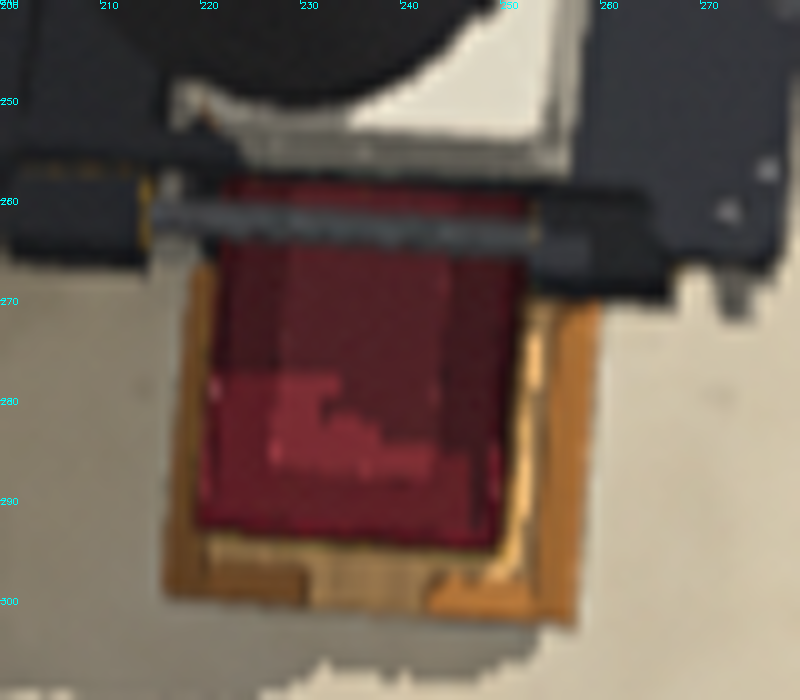

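```bash
python3 - <<'E'
from ik import *
# L seated pose in robot frame from grip pose at release
R=Rn.from_euler("xyz",[180,-14,176.8],degrees=True).as_matrix()
T=mk(R,[.4621,.1407,.0331]);Ls=T@np.load("L_in_tool.npy");print(Ls.round(4),Rn.from_matrix(Ls[:3,:3]).as_euler("xyz",degrees=True).round(2));np.save("Ls.npy",Ls)
CT=np.linalg.inv(np.load("pics/w6_T.npy"))@np.linalg.inv(np.load("pics/w6.npy"))
c=dict(calibration("wrist"))
t=tinpose(.4962,-.1289,.0619,-21.4)
for dx,h in((.03,.13),(.05,.13),(.07,.13),(.05,.15)):
    G=gr(t,13,h,dx);c["camera_from_world"]=np.linalg.inv(G@CT);b=best(G)
    print(dx,h,G[:3,3].round(3),proj(c,[(t@[s*.068,k*.026,.026,1])[:3] for s in(-1,1) for k in(-1,1)]).round(0).tolist(),b[0]<1e-9,b[1].round(0))
G=gr(t,13,.13,.05)
T0=tool();U=T0.copy();U[2,3]+=.14;show(U,5);show(G,12,U)
E
```

```text
[[ 9.984e-01  5.650e-02  5.000e-04  4.647e-01]
 [-5.650e-02  9.984e-01 -0.000e+00  1.404e-01]
 [-5.000e-04  0.000e+00  1.000e+00  4.140e-02]
 [ 0.000e+00  0.000e+00  0.000e+00  1.000e+00]] [ 0.    0.03 -3.24]
0.03 0.13 [ 0.455 -0.113  0.187] [[289.0, 170.0], [351.0, 170.0], [288.0, 335.0], [352.0, 335.0]] True [  17.   -6.  -42.   12.  -44. -136.]
0.05 0.13 [ 0.472 -0.119  0.197] [[289.0, 146.0], [351.0, 146.0], [288.0, 310.0], [352.0, 310.0]] True [  15.   -4.  -39.   11.  -45. -134.]
0.07 0.13 [ 0.488 -0.126  0.207] [[289.0, 122.0], [351.0, 122.0], [288.0, 286.0], [352.0, 286.0]] True [  14.   -3.  -36.   10.  -47. -132.]
0.05 0.15 [ 0.462 -0.116  0.214] [[291.0, 153.0], [349.0, 153.0], [291.0, 306.0], [349.0, 306.0]] True [  16.   -7.  -38.   11.  -48. -134.]
5 x 0.68 0.0 -2.72 -0.0 -0.0 -0.0
path (0.462, 0.141, 0.058) (0.462, 0.141, 0.086) (0.462, 0.141, 0.114) (0.462, 0.141, 0.142) (0.462, 0.141, 0.17)
rem cm [-0.02  0.01  0.02] deg [-0. -0. -0.]
12 x -0.51 -2.12 -0.21 -0.01 -2.23 1.52
path (0.466, 0.119, 0.171) (0.475, 0.054, 0.175) (0.479, -0.011, 0.182) (0.476, -0.076, 0.19)
rem cm [-0.05  0.01 -0.01] deg [-0.   -0.01  0.03]
```

Request:
step_arm(plan="7.6 0.14 0 -0.55 0 0 0;7.6 0.5 0 -2 0 0 0;7.6 0.68 0 -2.72 0 0 0;7.6 0.68 0 -2.72 0 0 0;7.6 0.68 0 -2.72 0 0 0;7.6 0.68 0 -2.72 0 0 0;7.6 0.2 0 -0.8 0 0 0;7.6 0 0 0 0 0 0")

```text
clock: 12.0
tool_pos: [0.4633, 0.1412, 0.1801]
orientation: [179.8, -13.7, 176.8]
force: [1.2, 0.6, 0.6]
opening: 0.0763
```

```bash
python3 snap.py w12; python3 -c "
from h import *
t=tinpose(.4962,-.1289,.0619,-21.4)
show(gr(t,13,.13,.075),13)"
```

```text
12.05 [0.4633 0.1412 0.1801] [179.85 -13.84 176.74] [  33.2   13.3  -14.2   -8.6  -73.9 -123.2]
13 x -0.64 -1.99 -0.23 0.0 -2.05 1.41
path (0.468, 0.121, 0.179) (0.482, 0.059, 0.183) (0.49, -0.003, 0.19) (0.494, -0.065, 0.198) (0.491, -0.127, 0.209)
rem cm [-0.02  0.03 -0.05] deg [-0.    0.01 -0.06]
```

View pics/w12.png

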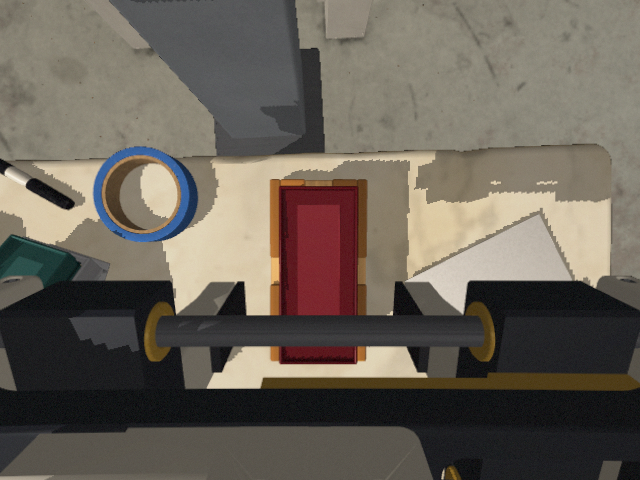

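```bash
python3 crop.py w12 265 170 110 40 7 w12a;python3 crop.py w12 265 340 110 40 7 w12b; python3 -c "
import cv2,numpy as np
cv2.imwrite('pics/w12c.png',np.vstack([cv2.imread('pics/w12a.png'),cv2.imread('pics/w12b.png')]))"
```

```text
(no output)
```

View pics/w12c.png

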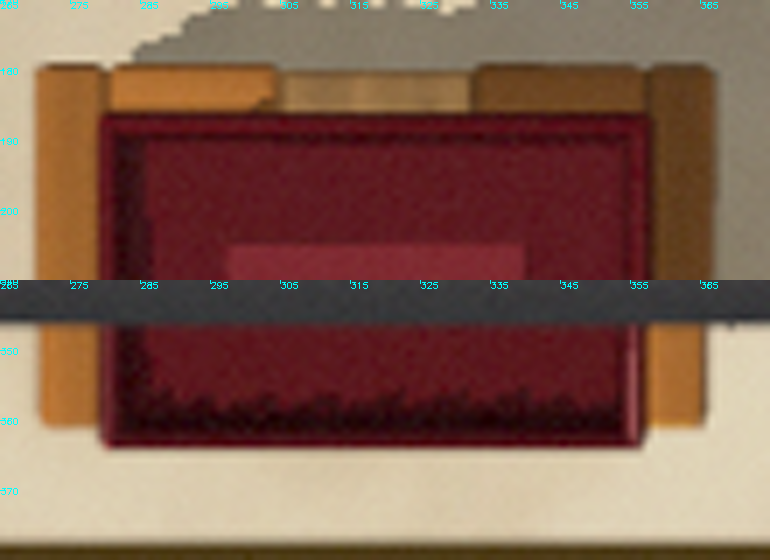

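Request:
step_arm(plan="7.6 -0.3 -1 -0.1 0 -1 0.7;7.6 -0.64 -1.99 -0.23 0 -2.05 1.41;7.6 -0.64 -1.99 -0.23 0 -2.05 1.41;7.6 -0.64 -1.99 -0.23 0 -2.05 1.41;7.6 -0.64 -1.99 -0.23 0 -2.05 1.41;7.6 -0.64 -1.99 -0.23 0 -2.05 1.41;7.6 -0.64 -1.99 -0.23 0 -2.05 1.41;7.6 -0.64 -1.99 -0.23 0 -2.05 1.41;7.6 -0.64 -1.99 -0.23 0 -2.05 1.41;7.6 -0.64 -1.99 -0.23 0 -2.05 1.41;7.6 -0.64 -1.99 -0.23 0 -2.05 1.41;7.6 -0.64 -1.99 -0.23 0 -2.05 1.41")

```text
clock: 13.05
tool_pos: [0.4916, -0.0981, 0.2012]
orientation: [-179.4, 9.8, 160.6]
force: [0.2, -0.1, 0.3]
opening: 0.0759
```

Request:
step_arm(plan="7.6 -0.64 -1.99 -0.23 0 -2.05 1.41;7.6 -0.3 -1 -0.13 0 -1.05 0.7;7.6 0 0 0 0 0 0;7.6 0 0 0 0 0 0;7.6 0 0 0 0 0 0")

```text
clock: 13.47
tool_pos: [0.4905, -0.1274, 0.2075]
orientation: [-179.9, 12.9, 158.6]
force: [0.6, 1.0, 0.5]
opening: 0.0757
```

```bash
python3 snap.py w13
```

```text
13.5167 [ 0.4905 -0.1274  0.2075] [-179.86   12.88  158.62] [  13.4   -2.7  -35.6   10.2  -47.  -131.1]
```

View pics/w13.png

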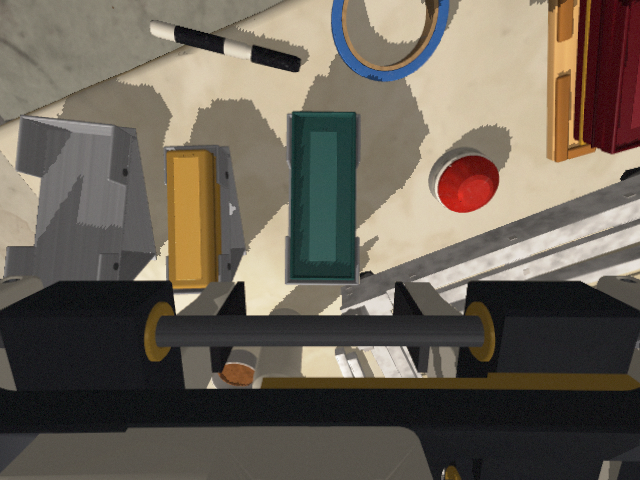

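```bash
python3 crop.py w13 275 100 100 45 7 a;python3 crop.py w13 275 255 100 40 7 b; python3 -c "
import cv2,numpy as np
cv2.imwrite('pics/w13c.png',np.vstack([cv2.imread('pics/a.png'),cv2.imread('pics/b.png')]))"
python3 -c "
from h import *
f=lambda u,v,y0:(265+u/7-.43,y0+v/7-.43)
v=fitw('L','w12',[f(101,115,170),f(652,113,170),f(101,447-280,340),f(643,447-280,340)],tilt=0,x0=[.465,.14,.045,-3])
print(np.load('Ls.npy')[:3,3])"
```

```text
L [ 0.465   0.1402  0.0413 -3.4641] res [-0.3 -0.2  0.1  0.3 -0.  -0.1  0.2  0. ]
[0.46468015 0.14043975 0.04141873]
```

View pics/w13c.png

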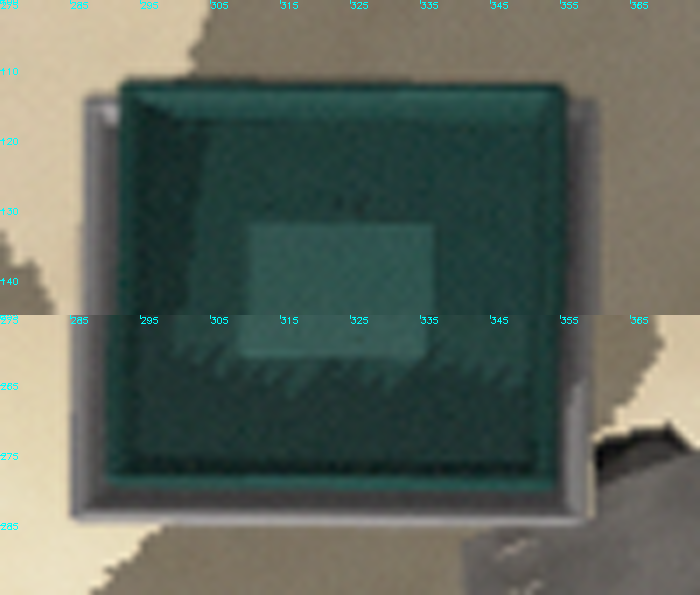

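```bash
python3 - <<'E'
from ik import *
v=fitw('M','w13',[(291.9,111.0),(355.4,111.9),(289.7,279.4),(354.1,279.9)],x0=[.496,-.129,.062,-21.4])
t=tinpose(*v);np.save("Mt.npy",t)
for h in (.06,-.006): 
    b=best(gr(t,13,h));print(b[0]<1e-9,b[1].round(0))
show(gr(t,13,.045),8);show(gr(t,13,-.0055),1,gr(t,13,.045))
# sanity gold in same picture etc.
E
```

```text
M [  0.4917  -0.1259   0.0656 -22.0485] res [-0.3  0.2  0.3  0.  -0.1 -0.2  0.1  0. ]
True [  16.    0.  -49.   15.  -32. -141.]
True [  12.    9.  -51.   21.  -20. -144.]
8 x 0.62 0.02 1.21 0.0 -0.02 0.08
path (0.488, -0.126, 0.194) (0.482, -0.123, 0.168) (0.476, -0.12, 0.142) (0.47, -0.117, 0.115)
rem cm [0.04 0.02 0.03] deg [0.01 0.04 0.01]
1 x -1.48 0.0 4.83 -0.0 -0.0 -0.0
path (0.49, -0.125, 0.058)
rem cm [ 0.  0. -0.] deg [-0. -0. -0.]
```

Request:
step_arm(plan="7.2 0.3 0.01 0.6 0 0 0;7.2 0.62 0.02 1.21 0 0 0.1;7.2 0.62 0.02 1.21 0 0 0.1;7.2 0.62 0.02 1.21 0 0 0.1;7.2 0.62 0.02 1.21 0 0 0.1;7.2 0.62 0.02 1.21 0 0 0.1;7.2 0.62 0.02 1.21 0 0 0.1;7.2 0.62 0.02 1.21 0 0 0.1;7.2 0.36 0.02 0.63 0 0 0;7.2 0 0 0 0 0 0;7.2 0 0 0 0 0 0")

```text
clock: 14.43
tool_pos: [0.466, -0.1159, 0.102]
orientation: [-180.0, 12.9, 157.9]
force: [0.2, 0.3, 0.8]
opening: 0.0717
```

```bash
python3 snap.py w14; python3 -c "
from h import *
t=np.load('Mt.npy');show(gr(t,13,-.0055),5)"
```

```text
14.4833 [ 0.466  -0.1159  0.102 ] [179.97  12.94 157.91] [  15.4    2.   -49.4   16.2  -29.2 -141. ]
5 x -0.29 0.0 0.98 0.0 -0.01 -0.01
path (0.471, -0.118, 0.094) (0.476, -0.12, 0.085) (0.48, -0.122, 0.076) (0.485, -0.123, 0.067) (0.49, -0.125, 0.058)
rem cm [ 0.01  0.01 -0.  ] deg [ 0.02 -0.01  0.01]
```

View pics/w14.png

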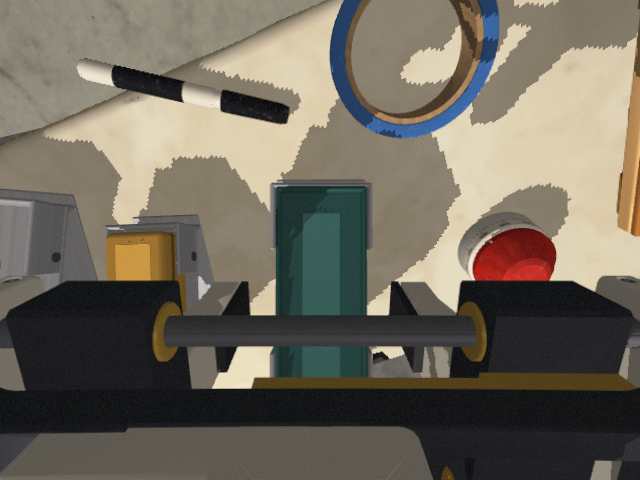

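Request:
step_arm(plan="7.2 -0.29 0 0.98 0 0 0;7.2 -0.29 0 0.98 0 0 0;7.2 -0.29 0 0.98 0 0 0;7.2 -0.28 0 0.98 0 0 0;7.2 -0.28 0 0.97 0 0 0;7.2 0 0 0 0 0 0;7.2 0 0 0 0 0 0")

```text
clock: 15.07
tool_pos: [0.4893, -0.1257, 0.058]
orientation: [180.0, 12.9, 157.8]
force: [-0.2, 1.2, -0.5]
opening: 0.0718
```

```bash
python3 -c "
from h import *
t=np.load('Mt.npy');show(gr(t,13,-.0055),1);print(telemetry.get_obs()['force'])"
```

```text
1 x -0.02 0.07 0.01 -0.01 -0.08 -0.1
path (0.49, -0.125, 0.058)
rem cm [ 0. -0. -0.] deg [ 0.  0. -0.]
[-0.22054666  1.15378468 -0.51886674]
```

Request:
step_arm(plan="7.2 0 0.07 0 0 0 0;4.6 0 0 0 0 0 0;4.6 0 0 0 0 0 0;4.6 0 0 0 0 0 0;4.6 0 0 0 0 0 0;4.6 0 0 0 0 0 0;4.6 0 0 0 0 0 0;4.6 0 0 0 0 0 0")

```text
clock: 15.73
tool_pos: [0.4895, -0.1247, 0.0582]
orientation: [179.9, 13.0, 157.9]
force: [-3.5, 3.2, 6.2]
opening: 0.0518
```

```bash
python3 -c "
from h import *
t=np.load('Mt.npy');T=tool();TT=np.linalg.inv(T)@t;print(TT.round(4));np.save('M_in_tool.npy',TT);o=telemetry.get_obs();print(o['opening'],o['force'])
U=T.copy();U[:3,3]+=t[:3,2]*.07;show(U,6)"
```

```text
[[-9.561e-01  1.300e-03  2.930e-01 -4.100e-03]
 [ 1.500e-03  1.000e+00  3.000e-04 -3.000e-04]
 [-2.930e-01  7.000e-04 -9.561e-01 -6.600e-03]
 [ 0.000e+00  0.000e+00  0.000e+00  1.000e+00]]
0.05177013138396935 [-3.45383557  3.24070488  6.22254412]
6 x 0.34 0.0 -1.12 0.0 0.0 -0.0
path (0.484, -0.122, 0.068) (0.479, -0.12, 0.079) (0.473, -0.118, 0.089) (0.468, -0.116, 0.099) (0.462, -0.114, 0.109) (0.457, -0.112, 0.119)
rem cm [0.01 0.   0.03] deg [-0.  0. -0.]
```

Request:
step_arm(plan="4.6 0.12 0 -0.4 0 0 0;4.6 0.24 0 -0.8 0 0 0;4.6 0.34 0 -1.12 0 0 0;4.6 0.34 0 -1.12 0 0 0;4.6 0.34 0 -1.12 0 0 0;4.6 0.34 0 -1.12 0 0 0;4.6 0.34 0 -1.12 0 0 0;4.6 -0.1 0 -1 0 0 0;4.6 -0.4 0 -1.6 0 0 0;4.6 -0.4 0 -1.6 0 0 0;4.6 -0.2 0 -0.8 0 0 0;4.6 0 0 0 0 0 0")

```text
clock: 16.73
tool_pos: [0.457, -0.1111, 0.1723]
orientation: [179.8, 13.1, 157.8]
force: [0.4, 0.7, -1.8]
opening: 0.0518
```

```bash
python3 snap.py w15;python3 crop.py w15 250 120 140 60 5 w15a; python3 - <<'E'
from h import *
TT=np.load('M_in_tool.npy')
c=dict(calibration("wrist"));c["camera_from_world"]=np.load("pics/w15.npy");T=np.load("pics/w15_T.npy")
print(proj(c,[(T@TT@[-.068,s*.026,.026,1])[:3] for s in(-1,1)]).round(1))
E
```

```text
16.7833 [ 0.457  -0.1111  0.1723] [179.89  12.97 157.83] [  17.1   -4.7  -43.5   12.2  -41.7 -137.8]
[[258.1 163.9]
 [380.8 163.7]]
```

View pics/w15.png

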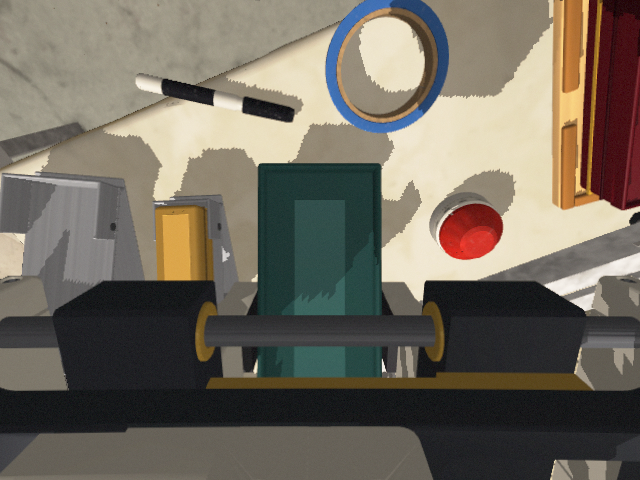

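View pics/w15a.png

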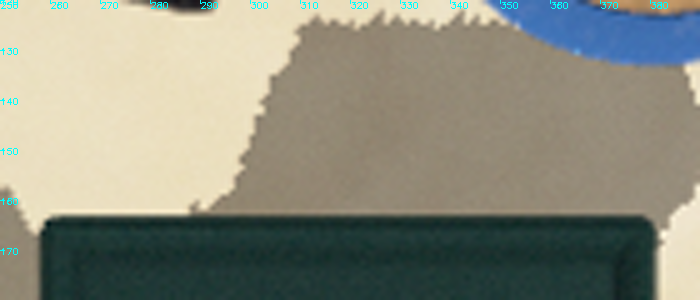

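```bash
cat > hov.py <<'E'
import sys
from ik import *
base,tin,up,n=sys.argv[1],sys.argv[2],float(sys.argv[3])/1000,int(sys.argv[4])
B=np.load(base);dz=float(sys.argv[5])/1000
TT=np.load(f"{tin}_in_tool.npy")
G=B@mk(np.eye(3),[0,0,dz+up])@np.linalg.inv(TT)
b=best(G);print(b[0]<1e-9,b[1].round(0),G[:3,3].round(4));show(G,n)
E=np.linalg.inv(B)@tool()@TT;print("tin rel base now mm",(E[:3,3]*1e3-[0,0,dz*1e3]).round(1),Rn.from_matrix(E[:3,:3]).as_rotvec(degrees=True).round(2))
E
python3 - <<'E'
import numpy as np
from h import *
B=tinpose(.4648,.1403,.0414,-3.35,0);np.save('Lb.npy',B)
E
python3 hov.py Lb.npy M 45 12 44
```

```text
True [  32.   18.  -15.  -10.  -71. -121.] [0.459  0.141  0.1253]
12 x 0.47 2.07 0.36 0.06 2.48 -1.58
path (0.461, -0.091, 0.166) (0.469, -0.028, 0.153) (0.471, 0.035, 0.141) (0.466, 0.099, 0.131)
rem cm [ 0.02 -0.02  0.06] deg [0.02 0.   0.06]
tin rel base now mm [   8.4 -252.7   92.9] [ -4.86 -29.75 -18.31]
```

Request:
step_arm(plan="4.6 0.24 1.03 0.18 0.03 1.24 -0.79;4.6 0.47 2.07 0.36 0.06 2.48 -1.58;4.6 0.47 2.07 0.36 0.06 2.48 -1.58;4.6 0.47 2.07 0.36 0.06 2.48 -1.58;4.6 0.47 2.07 0.36 0.06 2.48 -1.58;4.6 0.47 2.07 0.36 0.06 2.48 -1.58;4.6 0.47 2.07 0.36 0.06 2.48 -1.58;4.6 0.47 2.07 0.36 0.06 2.48 -1.58;4.6 0.47 2.07 0.36 0.06 2.48 -1.58;4.6 0.47 2.07 0.36 0.06 2.48 -1.58;4.6 0.47 2.07 0.36 0.06 2.48 -1.58;4.6 0.47 2.07 0.36 0.06 2.48 -1.58")

```text
clock: 17.78
tool_pos: [0.4603, 0.1318, 0.1246]
orientation: [-179.8, -16.1, 175.9]
force: [0.4, 0.1, -2.0]
opening: 0.0518
```

Request:
step_arm(plan="4.6 0.23 1.03 0.18 0.03 1.24 -0.79;4.6 0 0 0 0 0 0;4.6 0 0 0 0 0 0;4.6 0 0 0 0 0 0;4.6 0 0 0 0 0 0")

```text
clock: 18.2
tool_pos: [0.4587, 0.1402, 0.1253]
orientation: [-180.0, -17.1, 176.6]
force: [0.6, -1.0, -2.9]
opening: 0.0519
```

```bash
python3 hov.py Lb.npy M 15 3 44
```

```text
True [  32.   20.  -17.  -11.  -67. -120.] [0.459  0.141  0.0953]
3 x -0.3 0.03 0.95 -0.01 -0.02 0.01
path (0.459, 0.141, 0.115) (0.459, 0.141, 0.105) (0.459, 0.141, 0.095)
rem cm [-0.01 -0.01  0.01] deg [-0.01  0.01 -0.01]
tin rel base now mm [-0.3 -0.8 45. ] [-0.03  0.05  0.03]
```

Request:
step_arm(plan="4.6 -0.2 0.03 0.6 0 0 0;4.6 -0.3 0.03 0.95 0 0 0;4.6 -0.3 0.02 0.95 0 0 0;4.6 -0.1 0 0.35 0 0 0;4.6 0 0 0 0 0 0;4.6 0 0 0 0 0 0;4.6 0 0 0 0 0 0")

```text
clock: 18.78
tool_pos: [0.4595, 0.1417, 0.0955]
orientation: [180.0, -17.1, 176.6]
force: [0.6, 0.3, -3.0]
opening: 0.0521
```

```bash
python3 hov.py Lb.npy M 0 1 44;python3 -c "
from h import *
cv2.imwrite('pics/s16.png',snapshot('scene'));cv2.imwrite('pics/t16.png',snapshot('top'))"
python3 crop.py s16 210 185 90 80 8 s16b;python3 crop.py t16 200 240 80 70 10 t16a
```

```text
True [  32.   21.  -18.  -11.  -66. -120.] [0.459  0.141  0.0803]
1 x -0.41 -0.07 1.47 -0.03 -0.05 0.06
path (0.459, 0.141, 0.08)
rem cm [ 0. -0.  0.] deg [-0. -0. -0.]
tin rel base now mm [ 0.4  0.7 15.3] [-0.01  0.05  0.07]
```

View pics/s16b.png

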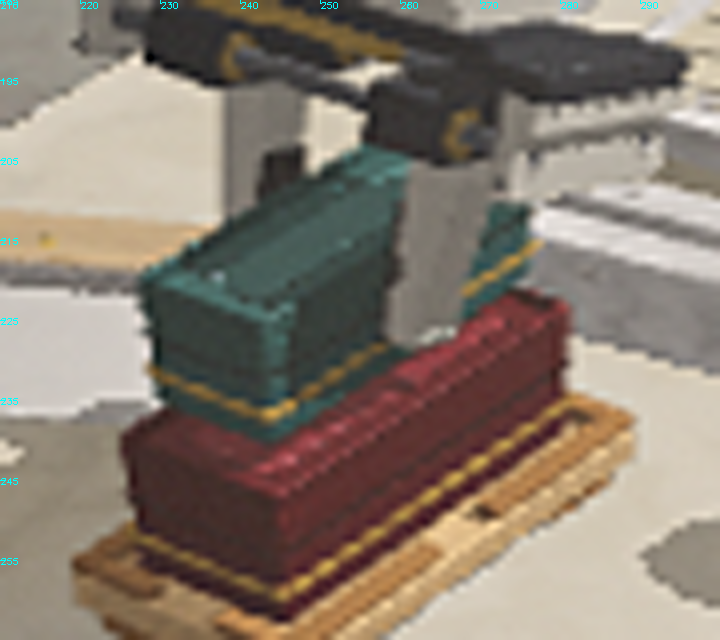

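View pics/t16a.png

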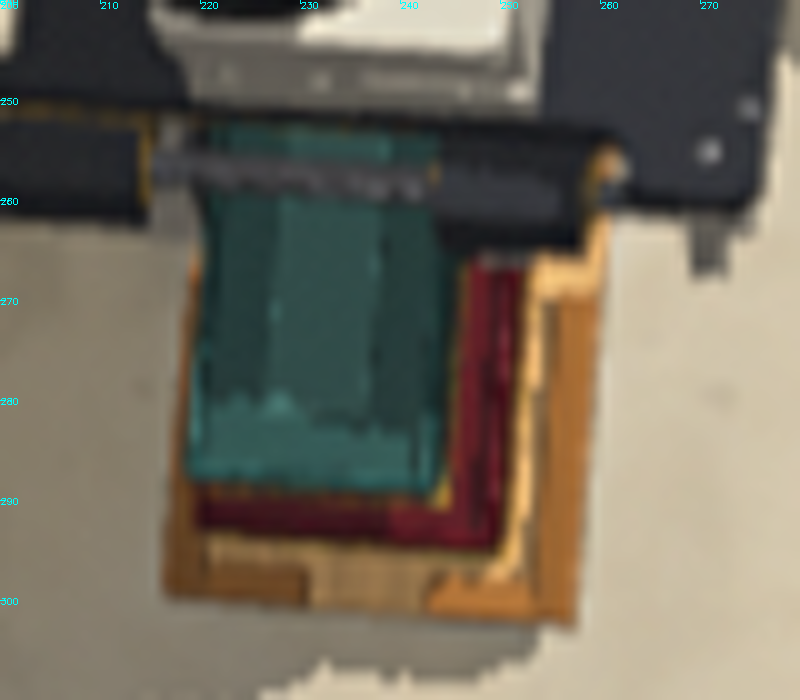

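```bash
python3 - <<'E'
from rel2 import *
D0=STF@mk(np.eye(3),[0,0,.023+.044+.015])
D=go(D0,{(-.068,.026,.026):(227.7,218.9),(-.068,-.026,.026):(243.9,224.3)},{(-.068,.026,.026):(218.25,287.05),(-.068,-.026,.026):(243.25,289.05)})
E
python3 mv.py -0.3 -0.6 -12 3
```

```text
shift mm [ 0.3 -0.7  1.8] yaw 0.04 res [-0.6 -0.3 -0.8  0.3  0.6 -0.2  0.4 -0.5  0. ]
3 x -0.11 -0.02 0.38 -0.0 -0.0 0.0
path (0.459, 0.142, 0.092) (0.459, 0.141, 0.088) (0.459, 0.141, 0.084)
rem cm [ 0.   -0.    0.01] deg [0. 0. 0.]
```

Both measures agree within about 1 mm. I lower the tin.

Request:
step_arm(plan="4.6 -0.11 0 0.38 0 0 0;4.6 -0.11 0 0.38 0 0 0;4.6 -0.11 0 0.38 0 0 0;4.6 0 0 0 0 0 0;4.6 -0.03 0 0.1 0 0 0;4.6 0 0 0 0 0 0;4.6 0 0 0 0 0 0")

```text
clock: 19.47
tool_pos: [0.4591, 0.1418, 0.0826]
orientation: [180.0, -17.1, 176.6]
force: [0.4, -0.2, -2.6]
opening: 0.0516
```

Request:
step_arm(plan="4.6 -0.06 -0.04 0.19 0 0 0;4.6 0 0 0 0 0 0;4.6 -0.03 0 0.1 0 0 0;4.6 0 0 0 0 0 0;4.6 0 0 0 0 0 0")

```text
clock: 19.88
tool_pos: [0.4594, 0.1415, 0.0813]
orientation: [180.0, -17.0, 176.7]
force: [-3.0, 0.7, 12.6]
opening: 0.0516
```

Request:
step_arm(plan="4.6 -0.02 0 0.07 0 0 0;4.6 0 0 0 0 0 0;4.6 0 0 0 0 0 0")

```text
clock: 20.13
tool_pos: [0.4595, 0.1415, 0.0813]
orientation: [179.9, -17.0, 176.7]
force: [-4.7, 1.2, 18.6]
opening: 0.0522
```

```bash
python3 hov.py Lb.npy M 0 1 44;python3 -c "
from h import *
cv2.imwrite('pics/s17.png',snapshot('scene'));cv2.imwrite('pics/t17.png',snapshot('top'))"
python3 crop.py s17 210 185 90 80 8 s17b;python3 crop.py t17 200 240 80 70 10 t17a
```

```text
True [  32.   21.  -18.  -11.  -66. -120.] [0.459  0.141  0.0803]
1 x 0.01 -0.06 0.11 -0.01 0.01 0.13
path (0.459, 0.141, 0.08)
rem cm [ 0.  0. -0.] deg [ 0. -0.  0.]
tin rel base now mm [0.4 0.6 1. ] [ 0.03 -0.01  0.13]
```

View pics/s17b.png

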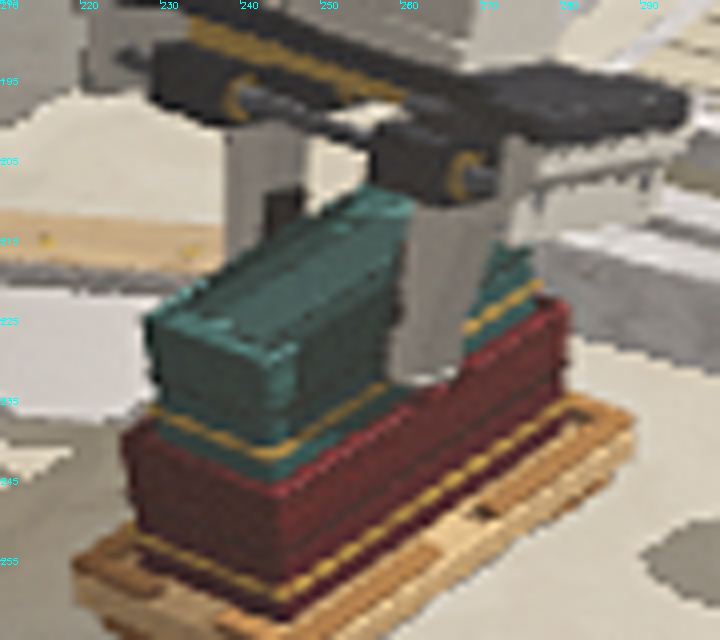

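View pics/t17a.png

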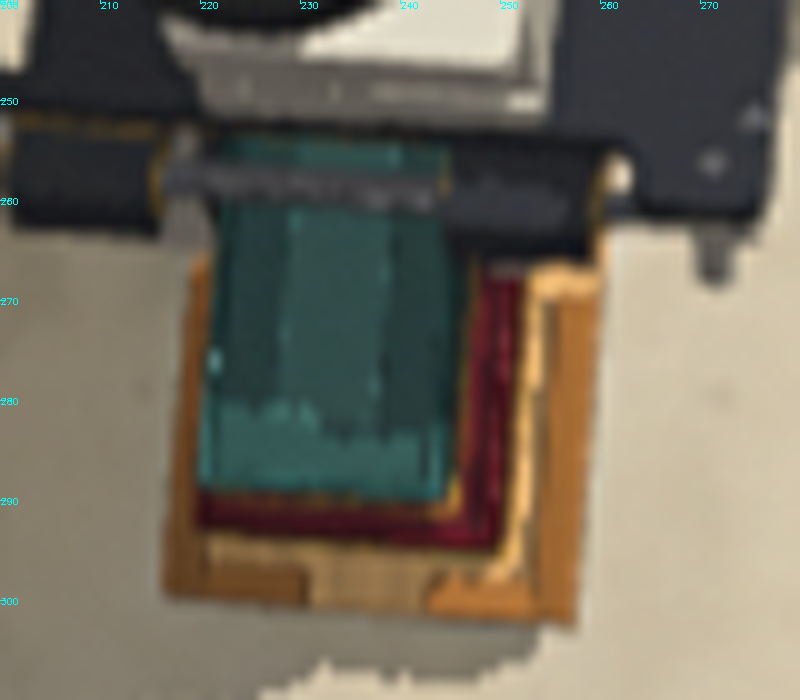

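```bash
python3 - <<'E'
from rel2 import *
D0=STF@mk(np.eye(3),[0,0,.023+.044])
P=[(D0@[-.068,s*.026,.026,1])[:3] for s in(1,-1)]
print(((proj(ct,P)-[200,240]+.45)*10).round(0).tolist(),((proj(cs,P)-[210,185]+.44)*8).round(0).tolist())
D=go(D0,{(-.068,.026,.026):(210+145/8-.44,185+317/8-.44),(-.068,-.026,.026):(210+273/8-.44,185+362/8-.44)},{(-.068,.026,.026):(219.55,288.05),(-.068,-.026,.026):(244.55,289.75)})
E
```

```text
[[202.0, 481.0], [446.0, 498.0]] [[142.0, 319.0], [269.0, 368.0]]
shift mm [-0.6 -0.8  2.1] yaw 0.22 res [-0.3 -0.3 -0.4  0.2  0.5 -0.1  0.  -0.2  0.1]
```

Request:
step_arm(plan="6.6 0 0 0 0 0 0;6.6 0 0 0 0 0 0;6.6 0 0 0 0 0 0;6.6 0.2 0 -0.65 0 0 0;6.6 0.6 0 -2 0 0 0;6.6 0.8 0 -2.6 0 0 0;6.6 0.8 0 -2.6 0 0 0;6.6 0.7 0 -2.4 0 0 0;6.6 0.4 0 -1.3 0 0 0;6.6 0 0 0 0 0 0;6.6 0 0 0 0 0 0")

```text
clock: 21.15
tool_pos: [0.4598, 0.1414, 0.2004]
orientation: [179.9, -17.0, 176.6]
force: [0.6, -0.1, -0.2]
opening: 0.0663
```

```bash
python3 snap.py w18; python3 crop.py w18 265 130 110 50 7 a;python3 crop.py w18 265 330 110 50 7 b;python3 -c "
import cv2,numpy as np
cv2.imwrite('pics/w18c.png',np.vstack([cv2.imread('pics/a.png'),cv2.imread('pics/b.png')]))"
```

```text
21.2 [0.4598 0.1414 0.2004] [179.98 -17.1  176.63] [  32.1   14.1  -10.3  -10.   -79.8 -122.5]
```

View pics/w18.png

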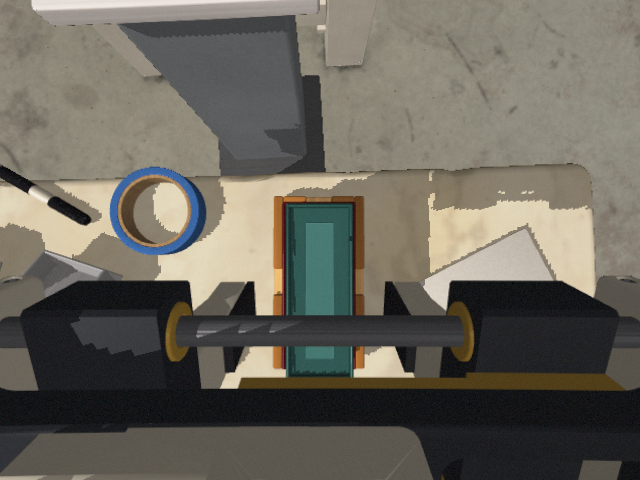

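View pics/w18c.png

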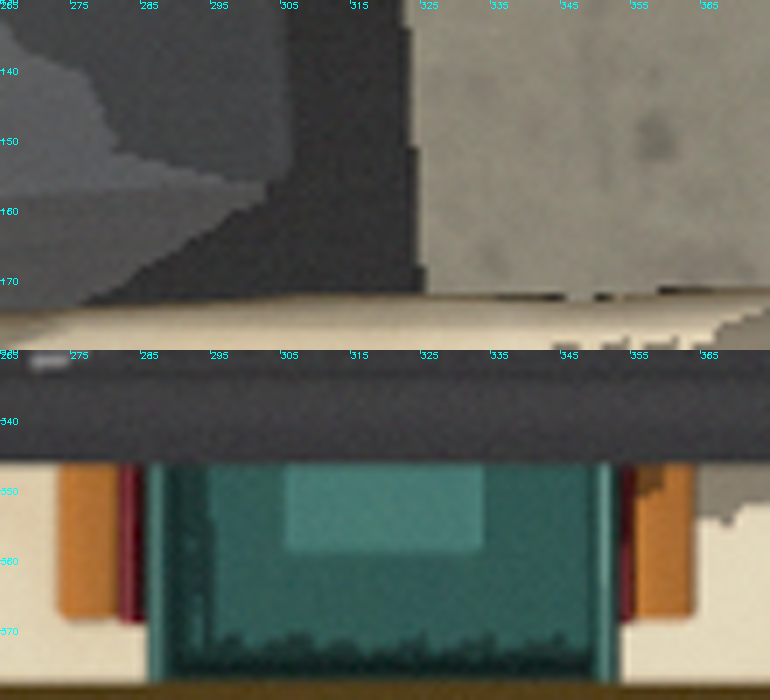

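```bash
python3 - <<'E'
from ik import *
B=np.load('Lb.npy')@mk(Rn.from_euler('z',.1,degrees=True).as_matrix(),[.0004,.0006,.0448]);np.save('Mb.npy',B);print(B[:3,3])
t=tinpose(.4707,-.2437,.0579,-19.7)
G=gr(t,13,.13,.07);b=best(G);print(b[0]<1e-9,b[1].round(0))
show(G,17)
E
```

```text
[0.46523438 0.1408756  0.0862    ]
True [  -3.   -1.  -33.    5.  -46. -110.]
17 x -0.45 -2.21 -0.02 -0.03 -1.76 0.97
path (0.462, 0.119, 0.198) (0.471, 0.029, 0.196) (0.474, -0.061, 0.196) (0.471, -0.151, 0.199) (0.462, -0.241, 0.204)
rem cm [-0.02  0.02  0.11] deg [-0.05  0.03  0.02]
```

Request:
step_arm(plan="6.6 -0.2 -1.1 0 0 -0.9 0.5;6.6 -0.45 -2.21 -0.02 -0.03 -1.76 0.97;6.6 -0.45 -2.21 -0.02 -0.03 -1.76 0.97;6.6 -0.45 -2.21 -0.02 -0.03 -1.76 0.97;6.6 -0.45 -2.21 -0.02 -0.03 -1.76 0.97;6.6 -0.45 -2.21 -0.02 -0.03 -1.76 0.97;6.6 -0.45 -2.21 -0.02 -0.03 -1.76 0.97;6.6 -0.45 -2.21 -0.02 -0.03 -1.76 0.97;6.6 -0.45 -2.21 -0.02 -0.03 -1.76 0.97;6.6 -0.45 -2.21 -0.02 -0.03 -1.76 0.97;6.6 -0.45 -2.21 -0.02 -0.03 -1.76 0.97;6.6 -0.45 -2.21 -0.02 -0.03 -1.76 0.97")

```text
clock: 22.2
tool_pos: [0.4719, -0.1188, 0.1973]
orientation: [-178.9, 3.3, 165.6]
force: [0.9, -1.2, -0.3]
opening: 0.0663
```

Request:
step_arm(plan="6.6 -0.45 -2.21 -0.02 -0.03 -1.76 0.97;6.6 -0.45 -2.21 -0.02 -0.03 -1.76 0.97;6.6 -0.45 -2.21 -0.02 -0.03 -1.76 0.97;6.6 -0.45 -2.21 -0.02 -0.03 -1.76 0.97;6.6 -0.45 -2.21 0.05 -0.03 -1.76 0.97;6.6 -0.25 -1.1 0.05 0 -0.9 0.5;6.6 0 0 0 0 0 0;6.6 0 0 0 0 0 0;6.6 0 0 0 0 0 0")

```text
clock: 22.95
tool_pos: [0.4619, -0.2405, 0.2024]
orientation: [-179.9, 13.0, 160.3]
force: [-0.3, 0.7, -0.8]
opening: 0.0662
```

```bash
python3 snap.py w19
```

```text
23.0 [ 0.4619 -0.2405  0.2024] [-179.9    13.04  160.35] [  -2.9   -1.   -32.9    5.3  -45.8 -110. ]
```

View pics/w19.png

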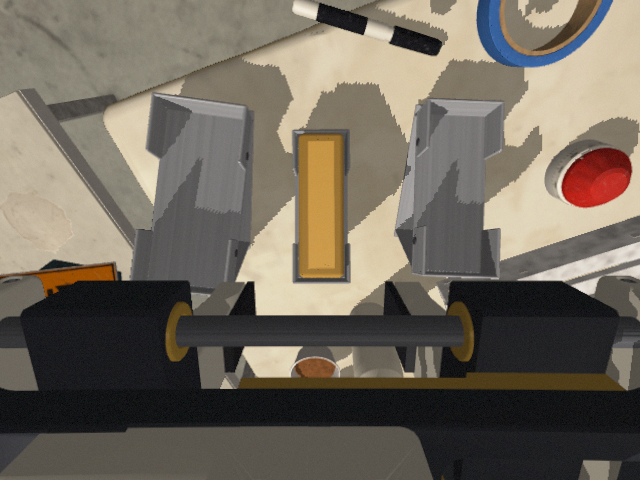

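```bash
python3 crop.py w19 280 120 80 35 8 a;python3 crop.py w19 280 255 80 35 8 b; python3 -c "
import cv2,numpy as np
cv2.imwrite('pics/w19c.png',np.vstack([cv2.imread('pics/a.png'),cv2.imread('pics/b.png')]))"
```

```text
(no output)
```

View pics/w19c.png

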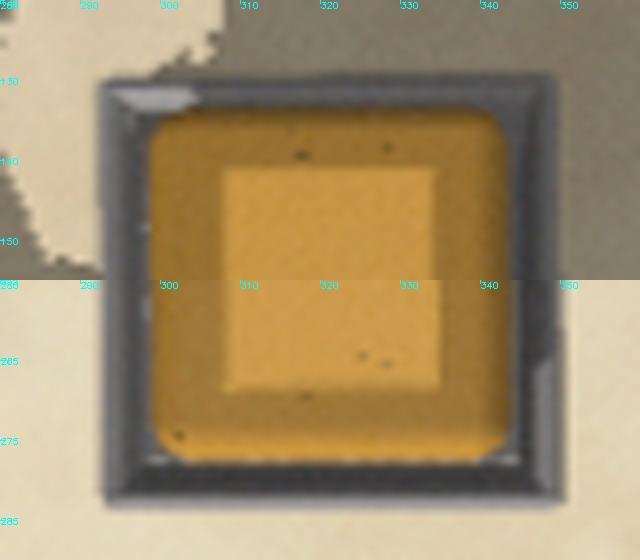

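```bash
python3 - <<'E'
from ik import *
v=fitw('S','w19',[(298.2,132.9),(343.6,132.8),(298.5,277.1),(343.6,277.1)],x0=[.47,-.244,.058,-19.7])
# all cradles share geometry: centre heights of L,M fits
t=tinpose(*v);np.save("St.npy",t)
for h in (.06,-.006):
    b=best(gr(t,13,h));print(b[0]<1e-9,b[1].round(0))
show(gr(t,13,.045),8);show(gr(t,13,-.004),1,gr(t,13,.045))
E
```

```text
S [  0.4702  -0.2428   0.059  -19.5782] res [ 0.3 -0.  -0.2 -0.  -0.   0.   0.   0. ]
True [  -2.    3.  -44.    8.  -31. -114.]
True [  -4.   11.  -45.   10.  -21. -115.]
8 x 0.53 0.01 1.25 -0.02 0.0 -0.01
path (0.46, -0.239, 0.189) (0.456, -0.238, 0.162) (0.451, -0.236, 0.136) (0.447, -0.234, 0.109)
rem cm [ 0.02 -0.04  0.03] deg [0.04 0.04 0.01]
1 x -1.43 0.0 4.69 0.0 -0.0 -0.0
path (0.468, -0.242, 0.053)
rem cm [-0.  0. -0.] deg [-0. -0.  0.]
```

Request:
step_arm(plan="5.8 0.27 0 0.62 0 0 0;5.8 0.53 0.01 1.25 0 0 0;5.8 0.53 0.01 1.25 0 0 0;5.8 0.53 0.01 1.25 0 0 0;5.8 0.53 0.01 1.25 0 0 0;5.8 0.53 0.01 1.25 0 0 0;5.8 0.53 0.01 1.25 0 0 0;5.8 0.53 0.01 1.25 0 0 0;5.8 0.28 0 0.65 0 0 0;5.8 0 0 0 0 0 0;5.8 0 0 0 0 0 0")

```text
clock: 23.92
tool_pos: [0.4445, -0.2336, 0.0953]
orientation: [-179.9, 13.0, 160.4]
force: [0.9, 0.5, 0.5]
opening: 0.0579
```

```bash
python3 snap.py w20; python3 -c "
from h import *
t=np.load('St.npy');show(gr(t,13,-.004),5)"
```

```text
23.9667 [ 0.4445 -0.2336  0.0953] [-179.9    13.1   160.36] [  -2.3    4.7  -44.7    8.4  -28.3 -114.4]
5 x -0.27 -0.0 0.95 -0.02 0.02 -0.01
path (0.45, -0.235, 0.087) (0.454, -0.237, 0.079) (0.458, -0.239, 0.07) (0.463, -0.24, 0.061) (0.467, -0.242, 0.053)
rem cm [-0.01 -0.01 -0.01] deg [-0.01  0.   -0.01]
```

View pics/w20.png

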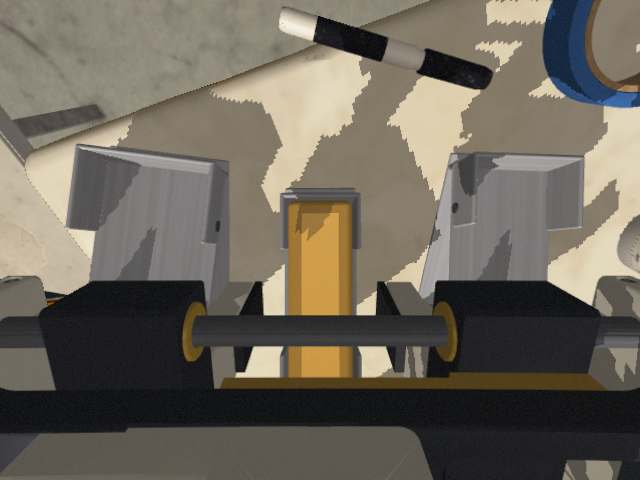

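Gold tin (288–353) is centred between the fingers (263–378). I go down, then grip.

Request:
step_arm(plan="5.8 -0.27 0 0.95 0 0 0;5.8 -0.27 0 0.95 0 0 0;5.8 -0.27 0 0.95 0 0 0;5.8 -0.27 0 0.95 0 0 0;5.8 -0.27 0 0.95 0 0 0;5.8 0 0 0 0 0 0;5.8 0 0 0 0 0 0")

```text
clock: 24.55
tool_pos: [0.4667, -0.2421, 0.0519]
orientation: [-179.9, 13.0, 160.3]
force: [0.0, 0.0, 0.9]
opening: 0.0578
```

```bash
python3 -c "
from h import *
t=np.load('St.npy');show(gr(t,13,-.004),1);print(telemetry.get_obs()['force'])"
```

```text
1 x -0.09 0.05 -0.07 -0.14 0.02 -0.11
path (0.468, -0.242, 0.053)
rem cm [0. 0. 0.] deg [-0. -0. -0.]
[0.02132647 0.04826426 0.85762895]
```

Request:
step_arm(plan="5.8 -0.09 0.05 -0.07 0 0 0;3.2 0 0 0 0 0 0;3.2 0 0 0 0 0 0;3.2 0 0 0 0 0 0;3.2 0 0 0 0 0 0;3.2 0 0 0 0 0 0;3.2 0 0 0 0 0 0;3.2 0 0 0 0 0 0")

```text
clock: 25.22
tool_pos: [0.4678, -0.2417, 0.0536]
orientation: [-179.9, 13.1, 160.3]
force: [-3.0, 3.1, 5.6]
opening: 0.0381
```

```bash
python3 -c "
from h import *
t=np.load('St.npy');T=tool();TT=np.linalg.inv(T)@t;print(TT.round(4));np.save('S_in_tool.npy',TT);o=telemetry.get_obs();print(o['opening'],o['force'])
U=T.copy();U[:3,3]+=t[:3,2]*.07;show(U,6)"
```

```text
[[-9.569e-01  1.700e-03  2.905e-01 -3.700e-03]
 [ 1.100e-03  1.000e+00 -2.300e-03 -2.000e-04]
 [-2.905e-01 -1.900e-03 -9.569e-01 -4.700e-03]
 [ 0.000e+00  0.000e+00  0.000e+00  1.000e+00]]
0.03814244268683717 [-3.03652391  3.05918197  5.55415393]
6 x 0.34 -0.0 -1.12 0.0 0.0 -0.0
path (0.462, -0.24, 0.064) (0.457, -0.238, 0.074) (0.451, -0.236, 0.084) (0.446, -0.234, 0.094) (0.44, -0.232, 0.104) (0.435, -0.23, 0.114)
rem cm [-0.01 -0.02  0.02] deg [-0.  0. -0.]
```

Request:
step_arm(plan="3.2 0.12 0 -0.4 0 0 0;3.2 0.24 0 -0.8 0 0 0;3.2 0.34 0 -1.12 0 0 0;3.2 0.34 0 -1.12 0 0 0;3.2 0.34 0 -1.12 0 0 0;3.2 0.34 0 -1.12 0 0 0;3.2 0.2 0 -1.3 0 0 0;3.2 -0.3 0 -1.8 0 0 0;3.2 -0.6 0 -2.4 0 0 0;3.2 -0.6 0 -2.4 0 0 0;3.2 -0.4 0 -1.6 0 0 0;3.2 0 0 0 0 0 0")

```text
clock: 26.22
tool_pos: [0.4368, -0.23, 0.2054]
orientation: [-180.0, 13.4, 160.3]
force: [1.1, -0.3, -2.4]
opening: 0.0377
```

```bash
python3 snap.py w21;python3 crop.py w21 260 130 120 60 6 w21a; python3 - <<'E'
from h import *
TT=np.load('S_in_tool.npy')
c=dict(calibration("wrist"));c["camera_from_world"]=np.load("pics/w21.npy");T=np.load("pics/w21_T.npy")
print(proj(c,[(T@TT@[-.061,s*.019,.019,1])[:3] for s in(-1,1)]).round(1))
E
python3 hov.py Mb.npy S 45 16 40
```

```text
26.2667 [ 0.4368 -0.23    0.2054] [-179.99   13.29  160.3 ] [  -1.5   -4.3  -36.1    5.8  -45.7 -111.7]
[[277.3 182.7]
 [361.9 182.6]]
True [  32.   16.  -13.  -10.  -76. -122.] [0.4603 0.1414 0.1678]
16 x 0.34 2.31 0.2 0.04 1.87 -1.04
path (0.441, -0.207, 0.2) (0.456, -0.115, 0.19) (0.464, -0.022, 0.18) (0.464, 0.071, 0.171)
rem cm [-0.07  0.05 -0.08] deg [-0.01  0.03  0.07]
tin rel base now mm [  -6.  -372.6   82.4] [ -4.23 -29.98 -15.98]
```

View pics/w21a.png

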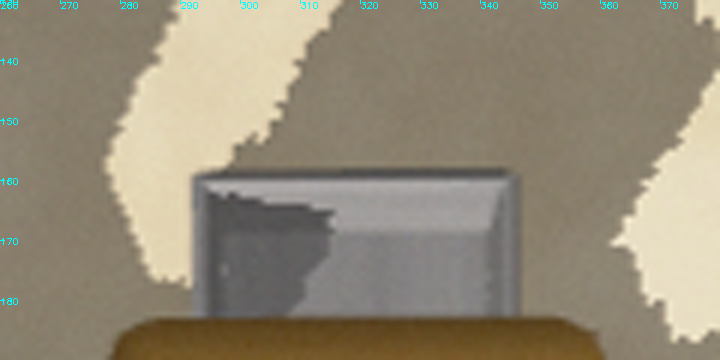

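Request:
step_arm(plan="3.2 0.17 1.15 0.1 0.02 0.93 -0.52;3.2 0.34 2.31 0.2 0.04 1.87 -1.04;3.2 0.34 2.31 0.2 0.04 1.87 -1.04;3.2 0.34 2.31 0.2 0.04 1.87 -1.04;3.2 0.34 2.31 0.2 0.04 1.87 -1.04;3.2 0.34 2.31 0.2 0.04 1.87 -1.04;3.2 0.34 2.31 0.2 0.04 1.87 -1.04;3.2 0.34 2.31 0.2 0.04 1.87 -1.04;3.2 0.34 2.31 0.2 0.04 1.87 -1.04;3.2 0.34 2.31 0.2 0.04 1.87 -1.04;3.2 0.34 2.31 0.2 0.04 1.87 -1.04;3.2 0.34 2.31 0.2 0.04 1.87 -1.04")

```text
clock: 27.27
tool_pos: [0.4632, 0.0367, 0.1707]
orientation: [-178.9, -8.8, 172.0]
force: [0.3, -0.9, -2.3]
opening: 0.0378
```

Request:
step_arm(plan="3.2 0.34 2.31 0.2 0.04 1.87 -1.04;3.2 0.34 2.31 0.2 0.04 1.87 -1.04;3.2 0.34 2.31 0.2 0.04 1.87 -1.04;3.2 0.34 2.31 0.2 0.04 1.87 -1.04;3.2 0.12 1.2 0.04 0 0.93 -0.5;3.2 0 0 0 0 0 0;3.2 0 0 0 0 0 0;3.2 0 0 0 0 0 0;3.2 0 0 0 0 0 0")

```text
clock: 28.02
tool_pos: [0.4588, 0.1404, 0.1654]
orientation: [-179.8, -17.1, 176.6]
force: [-0.4, -0.2, -1.5]
opening: 0.0379
```

```bash
python3 hov.py Mb.npy S 15 3 40
```

```text
True [  32.   17.  -15.  -10.  -72. -121.] [0.4603 0.1414 0.1378]
3 x -0.31 0.04 0.87 -0.01 -0.06 -0.0
path (0.459, 0.141, 0.156) (0.46, 0.141, 0.147) (0.46, 0.141, 0.138)
rem cm [-0.01 -0.   -0.01] deg [ 0.01  0.   -0.01]
tin rel base now mm [-1.4 -1.1 42.6] [-0.02  0.18 -0.  ]
```

Request:
step_arm(plan="3.2 -0.2 0.03 0.55 0 -0.1 0;3.2 -0.31 0.04 0.87 0 -0.08 0;3.2 -0.31 0.04 0.87 0 0 0;3.2 -0.11 0 0.32 0 0 0;3.2 0 0 0 0 0 0;3.2 0 0 0 0 0 0;3.2 0 0 0 0 0 0")

```text
clock: 28.6
tool_pos: [0.4607, 0.1421, 0.1378]
orientation: [-179.9, -16.9, 176.7]
force: [-0.4, 0.1, -2.7]
opening: 0.0378
```

```bash
python3 hov.py Mb.npy S 0 4 40;python3 -c "
from h import *
cv2.imwrite('pics/s22.png',snapshot('scene'));cv2.imwrite('pics/t22.png',snapshot('top'))"
python3 crop.py s22 210 165 90 80 8 s22b;python3 crop.py t22 200 235 80 70 10 t22a
```

```text
True [  32.   18.  -15.  -10.  -71. -121.] [0.4603 0.1414 0.1228]
4 x -0.1 -0.02 0.36 -0.0 0.0 0.01
path (0.461, 0.142, 0.134) (0.461, 0.142, 0.13) (0.46, 0.142, 0.127) (0.46, 0.141, 0.123)
rem cm [0.   0.   0.01] deg [-0.02  0.01 -0.  ]
tin rel base now mm [ 0.4  0.8 15. ] [-0.01 -0.01  0.04]
```

View pics/s22b.png

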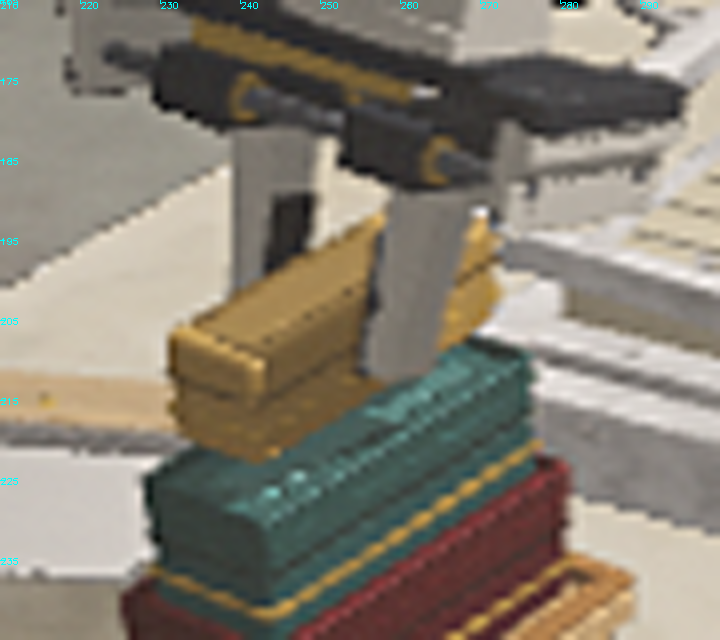

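View pics/t22a.png

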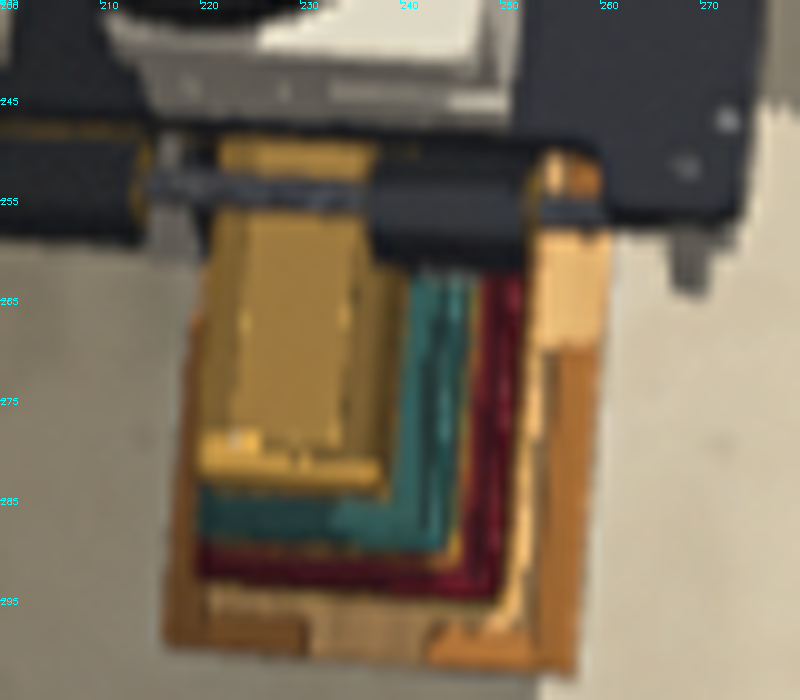

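```bash
python3 - <<'E'
from rel2 import *
D0=STF@mk(np.eye(3),[0,0,.023+.044+.040+.015])
z=.016
go(D0,{(-.061,.019,z):(231.1,205.8),(-.061,-.019,z):(242.3,211.8)},{(-.061,.019,z):(219.35,281.55),(-.061,-.019,z):(237.55,283.05)})
E
python3 mv.py -0.3 -0.5 -12 3
```

```text
shift mm [ 2.1 -0.7  3.1] yaw -1.14 res [-0.7  0.8 -0.3 -0.8  0.1 -0.3  0.5 -0.2 -0.3]
3 x -0.11 -0.02 0.39 0.0 -0.0 0.0
path (0.461, 0.142, 0.134) (0.461, 0.142, 0.13) (0.461, 0.142, 0.126)
rem cm [ 0.01  0.01 -0.01] deg [ 0. -0. -0.]
```

Request:
step_arm(plan="3.2 -0.08 -0.05 0.39 0 0 0;3.2 -0.08 -0.02 0.39 0 0 0;3.2 -0.08 0 0.39 0 0 0;3.2 0 0 0 0 0 0;3.2 -0.03 0 0.1 0 0 0;3.2 0 0 0 0 0 0;3.2 0 0 0 0 0 0")

```text
clock: 29.28
tool_pos: [0.4594, 0.1415, 0.1248]
orientation: [-179.9, -16.9, 176.7]
force: [-0.1, 0.0, -2.8]
opening: 0.0379
```

```bash
python3 hov.py Mb.npy S 0 1 40
```

```text
True [  32.   18.  -15.  -10.  -71. -121.] [0.4603 0.1414 0.1228]
1 x -0.14 -0.01 0.17 -0.02 -0.0 0.04
path (0.46, 0.141, 0.123)
rem cm [-0.  0. -0.] deg [ 0. -0. -0.]
tin rel base now mm [-0.9  0.1  2. ] [-0.01  0.    0.04]
```

Request:
step_arm(plan="3.2 -0.06 0 0.15 0 0 0;3.2 0 0 0 0 0 0;3.2 -0.03 0 0.1 0 0 0;3.2 0 0 0 0 0 0;3.2 0 0 0 0 0 0")

```text
clock: 29.7
tool_pos: [0.4595, 0.1415, 0.1221]
orientation: [-179.9, -16.9, 176.7]
force: [0.6, -0.6, -2.4]
opening: 0.0378
```

Request:
step_arm(plan="3.2 -0.03 0 0.1 0 0 0;3.2 0 0 0 0 0 0;3.2 0 0 0 0 0 0")

```text
clock: 29.95
tool_pos: [0.4597, 0.1415, 0.1215]
orientation: [-179.9, -16.9, 176.7]
force: [-1.5, 0.8, 3.6]
opening: 0.038
```

Request:
step_arm(plan="3.2 -0.03 0 0.1 0 0 0;3.2 0 0 0 0 0 0;3.2 0 0 0 0 0 0")

```text
clock: 30.2
tool_pos: [0.4597, 0.1415, 0.1215]
orientation: [-179.9, -16.9, 176.7]
force: [-2.8, -0.2, 13.1]
opening: 0.0376
```

Request:
step_arm(plan="5.2 0 0 0 0 0 0;5.2 0 0 0 0 0 0;5.2 0 0 0 0 0 0;5.2 0.2 0 -0.65 0 0 0;5.2 0.6 0 -2 0 0 0;5.2 0.8 0 -2.6 0 0 0;5.2 0.8 0 -2.6 0 0 0;5.2 0.7 0 -2.4 0 0 0;5.2 0.4 0 -1.3 0 0 0;5.2 0 0 0 0 0 0")

```text
clock: 31.03
tool_pos: [0.4612, 0.1421, 0.2444]
orientation: [180.0, -16.6, 176.8]
force: [0.6, 0.4, 1.7]
opening: 0.0516
```

```bash
python3 snap.py w23;python3 -c "
from h import *
cv2.imwrite('pics/s23.png',snapshot('scene'));cv2.imwrite('pics/t23.png',snapshot('top'))"
python3 crop.py s23 200 180 100 90 7 s23b;python3 crop.py t23 200 220 80 90 7 t23a
```

```text
31.0833 [0.4612 0.1421 0.2444] [-179.97  -16.71  176.72] [  32.3   12.1   -7.    -9.7  -84.7 -123.5]
```

View pics/w23.png

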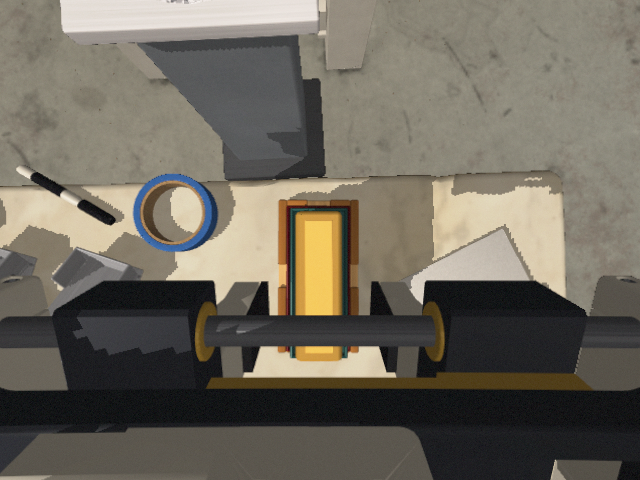

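View pics/s23b.png

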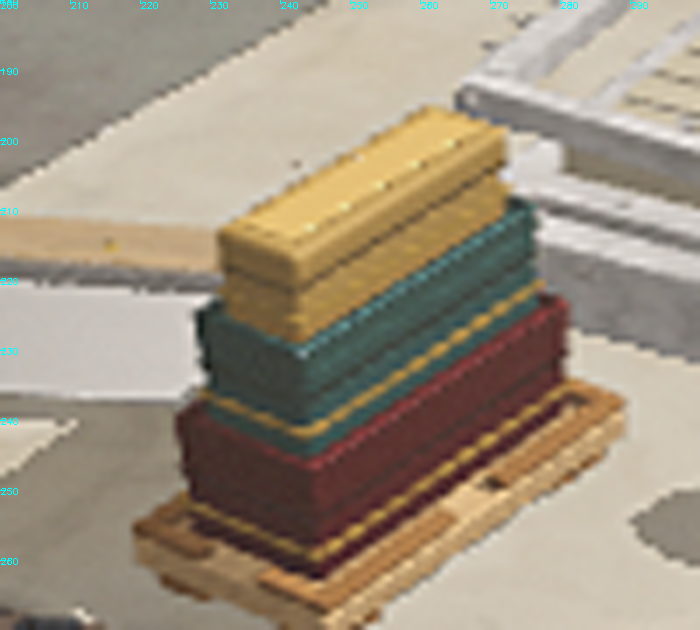

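View pics/t23a.png

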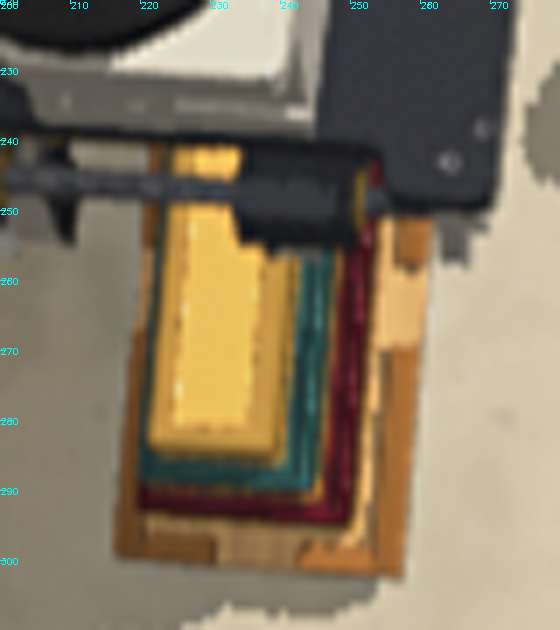

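```bash
python3 crop.py w23 270 195 100 100 6 w23a;python3 crop.py w23 270 330 100 40 6 w23b
```

```text
(no output)
```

View pics/w23a.png

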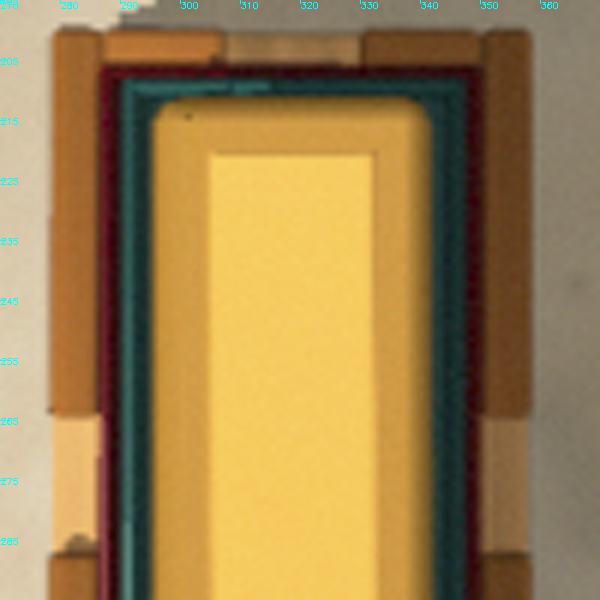

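View pics/w23b.png

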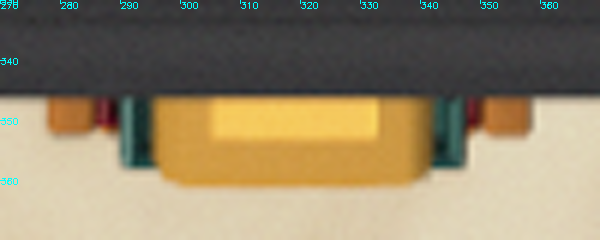

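Seen from above, all three tins are nested concentrically: gold 295–342 inside teal 290–348, inside red 287–351, inside the stand. The gripper is clear of the tower, so I hand in.

```bash
python3 -c "
from plant import workorder;print(workorder.close_job())"
```

```text
the job is handed in; nothing more can be done
None
```

I drew the three tins out of their cradles and stacked them on the tying stand: large, then medium, then small. I released each tin after firm contact. The job was handed in at about 31 s of the 72 s allowed, and the hand-in reported no verdict.

- **Grip angle:** The arm could not reach a grip square to the slope. Joint 3 hit its range limit on the first approach to the large tin. I gripped with the tool 14–17 degrees off square instead, drew each tin out straight along the slope's normal, and held the tool tilted back to set it down level.
- **Last checks:**
  - The wrist picture shows the tins nested concentrically inside one another's rims and the stand, long sides in line.
  - The scene picture shows the tower level.
  - The gripper was about 12 cm above the release height and touching nothing.
  - The bystanders in view showed no sign of having been moved. I compared only by eye and measured nothing.
- **Disagreements:**
  - The wrist camera read heights about 3.5 mm too low, confirmed when the large tin touched its seat. I used the contact force to find each seat.
  - Above the tower, the fixed cameras put the small tin about 2.7 mm further along than the wrist-based figure. I put most of that down to its rounded lid edge and corrected only about 1 mm. The final pictures show it inside the rim.

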